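# Shake polishing stones evenly over a three-bay drying tray

### The job

The eight washed polishing stones must dry: take the orange shaker from its sloping cradle and, holding it, shake the stones out over the grey drying tray so that they spread evenly: at least two in every one of its three bays, heaped no more than two high, and none beside the tray or left in the shaker. Then lay the empty shaker back home in its cradle, mouth up as it was, without moving the carton, the wooden block or the bottle.

Things in the scene. Friction and masses are not known exactly. Their poses are not given: they have to be found in the camera images.
- shaker_grip (a point): Centre of the shaker: an orange square tube, 190 mm long, 32 mm wide and high outside, with 4 mm walls (bore 24 x 24 mm), a black closed end and an open mouth. On its sides at mid-length are ribbed rubber grip pads, 52 mm long, 26 mm high, 35 mm over both. Axes: x along the tube to the CLOSED end, y across from pad to pad, z out of its slotted roof.
- shaker: The shaker; origin at the middle of its underside, 16 mm below shaker_grip, same axes. Weight about 0.15 kg empty. The eight stones show through a 10 mm slot in its roof and lie in single file, one behind the other, from the closed end. Let out gently some 60 mm above the tray, a stone lands about 30 mm ahead of the mouth.
- shaker_mouth (a point): Centre of the open mouth, 95 mm from shaker_grip, on the shaker's -x side; same axes. The bore is smooth (friction 0.28 to 0.42, not known beforehand): once the mouth dips 16 to 23 degrees below level the stones start to slide and, left so, all run out in about a second; at less slope they creep out only while shaken along the tube.
- cradle: Fixed cradle: dark steel foot 215 x 90 mm with two aluminium forks, 70 mm either side of its middle along x, open upwards, cheeks 20 mm high with 3.5 mm play each side, and a low stop 4 mm past the shaker's closed end. Origin on the bench under its middle; x level, away from the mouth side, y across, z up.
- cradle_seat (a point): Where shaker_grip lies when the shaker is home; axes of the cradle. Home, the shaker slopes at 25 degrees with its mouth up on the cradle's -x side (turned +25 degrees about the cradle's y). Between the forks its sides are free for fingers, its underside 58 mm above the bench.
- tray: Grey drying tray with three equal bays side by side along its y axis, fixed on the bench: 130 mm (x) by 262 mm (y), floor 5 mm thick, outer walls 26 mm high, the two dividers at y = -43 and +43 mm 24 mm high, walls 4 mm thick. Origin: centre of its underside. x points away from the robot, y to its left, z up, turned a little with the tray.
- bay_right (a point): Centre of the floor of the right bay of the tray (y = -86 mm in the tray), 5 mm above the bench; the bay is 122 mm long (x) and about 82 mm wide (y) inside. Axes of the tray.
- bay_middle (a point): Centre of the floor of the middle bay of the tray (y = 0 in the tray), 5 mm above the bench; the bay is 122 mm long (x) and about 82 mm wide (y) inside. Axes of the tray.
- bay_left (a point): Centre of the floor of the left bay of the tray (y = +86 mm in the tray), 5 mm above the bench; the bay is 122 mm long (x) and about 82 mm wide (y) inside. Axes of the tray.
- stone_1: Centre of polishing stone 1, one of eight alike: a chunky green rounded ceramic block, 20 x 20 x 20 mm, about 15 g. It starts inside the shaker, number 1 from the closed end.
- stone_2: Centre of polishing stone 2, one of eight alike: a chunky green rounded ceramic block, 20 x 20 x 20 mm, about 15 g. It starts inside the shaker, number 2 from the closed end.
- stone_3: Centre of polishing stone 3, one of eight alike: a chunky green rounded ceramic block, 20 x 20 x 20 mm, about 15 g. It starts inside the shaker, number 3 from the closed end.
- stone_4: Centre of polishing stone 4, one of eight alike: a chunky green rounded ceramic block, 20 x 20 x 20 mm, about 15 g. It starts inside the shaker, number 4 from the closed end.
- stone_5: Centre of polishing stone 5, one of eight alike: a chunky green rounded ceramic block, 20 x 20 x 20 mm, about 15 g. It starts inside the shaker, number 5 from the closed end.
- stone_6: Centre of polishing stone 6, one of eight alike: a chunky green rounded ceramic block, 20 x 20 x 20 mm, about 15 g. It starts inside the shaker, number 6 from the closed end.
- stone_7: Centre of polishing stone 7, one of eight alike: a chunky green rounded ceramic block, 20 x 20 x 20 mm, about 15 g. It starts inside the shaker, number 7 from the closed end.
- stone_8: Centre of polishing stone 8, one of eight alike: a chunky green rounded ceramic block, 20 x 20 x 20 mm, about 15 g. It starts inside the shaker, number 8 from the closed end.
- parts_carton: Bystander: brown parts carton, 60 x 86 x 45 mm, beyond the tray; origin under its centre.
- wood_block: Bystander: plywood block, 50 x 50 x 40 mm, left of the cradle; origin under its centre.
- blue_bottle: Bystander: blue pump bottle, 47 mm across, 136 mm tall, right of the tray; origin under its centre.

How it is judged:
By the outcome, as a careful person would: the job done as asked, in the order asked, and still so for the second after the job is handed in, with the robot touching nothing.
It also fails if it takes over 72 s, if anything falls off the work surface, if the arm or the gripper's body presses on something with over 40 N, if the wrist force passes 120 N, or if a joint passes its speed limit or range.

### The arm

A 6-joint arm with a two-finger parallel gripper is mounted at the origin on a cart in front of the work surface, level with it; the furniture and walls round the work are solid. World frame = base frame: x ahead of the robot, y to its left, z up, the work surface at z = 0. Lengths are in m, angles in rad, forces in N, time in s.
With the tool pointing down it reaches from about 0.3 to 0.825 m from the base axis. Payload 5.4 kg.
Tool frame: the origin (TCP) lies at the very end of the fingers, on their centre line; the grasp point (between the pads) lies 19 mm behind it (pinch_z is the distance from the TCP to the grasp point, in m); z points along the fingers, x is the direction in which the jaws open and shut, and the axes are right-handed (so a half turn about z gives the same grasp; the last joint's range is limited). The gripper opens to 92 mm and grips with 3 to 60 N. Pads are 20 mm wide; open, the fingers measure 128 mm over their backs; the gripper's body (75 mm by 189 mm) begins 69 mm behind the grasp point.
Start: joints at [-1.502, 0.158, 1.597, -0, 1.386, -0.21], TCP at [0.158, -0.553, 0.215] pointing down, gripper open.
Joint ranges: [-2.91, 2.91], [-0.94, 2.29], [0.18, 2.7], [-1.29, 4.43], [0.17, 2.64], [-3, 3]. Speed limits (rad/s): [2.57, 2.57, 3.14, 3.14, 3.14, 3.14].

### API

Orientations are given as a unit quaternion [x, y, z, w].
In Python, from bench import * gives the robot as it stands.
- The arm moves only by the tool drive_tool, never from a script. Its argument "series" is a list that holds one entry, the list of rows, each a list of 7 numbers: the shift along the tool's x, y, z scaled (see below), then the turn, a rotation vector about the tool's x, y, z scaled (see below), then the closure, from 0 (fully open) to 1 (shut). In form: [[[tx, ty, tz, ax, ay, az, claw], ...]]. A call has 1 to 10 rows; each row shifts and turns the commanded pose from where the row before left it, along the tool's axes as they then stand; what a row does not reach is not made up. The controller multiplies each number of a shift by 75 cm and each number of a turn by 0.1 rad. A row lasts 1/12 s, in which the tool goes at most 41.7 mm and 7.16 degrees, less where a joint would pass 70% of its speed; a pose out of reach is approached as far as the arm can. A call with a number of a shift or a turn outside -1 to 1 is refused whole. A call with a gripper value outside its range is refused whole. The fingers move at their own pace and stop on an object; "squeeze" is the grip in N (left out, the last holds). Time passes only in rows, so rows that do not move let the fingers close. It gives the time, the measured TCP pose, the force and the opening at its end, in the units of the state.
- read_state(): the state, without advancing time (a new reading comes with each control period).
- snapshot(name): name is "side" or "top"; returns a dict with "color" (420x560x3 uint8, blue, green, red), "z_map" (420x560 float32, m along the optical axis (not along the pixel's ray), 0 where there is no reading), "camera_matrix" (3x3 intrinsics, pixels), "k1" (the pictures are not rectified: a ray, as slopes to the right and down, at radius r is drawn at 1 + k1 r^2 times it, then the intrinsics apply), "R" (3x3) and "t" (3): a world point X has camera coordinates R X + t. Camera axes: x right, y down, z forward; pixel columns grow to the right and rows downward; lengths in m; the calibration is good to about 2 mm. A picture is of the moment at which its call begins.
- close_job(): hands the job in, once; it reports no verdict.
Trained networks look in the newest picture that a camera, given by its name, has taken for a name from the list of things; names that differ only in an ending like _2 or _b are one class to them, and where a whole thing is asked for, a point or a joint stands for the part that bears it (a point fixed in the world has none). Each returns a list of dicts, best first, with "score" (0 to 1); they miss things now and then, are a little off and sometimes report something else, mostly with a low value. They report only what shows in the picture. A call takes as long as a camera call.
- look_for(query, camera): "uv" ([column, row] in pixels, amid what is visible of it).
The state is a dict: "time_s": time; "q": joint angles; "qvel": joint speeds; "tau": joint torques, N m; "eef_pos": TCP position; "orientation": TCP orientation; "wrist_force": force on the tool from outside, world axes, zero at the start; "wrist_torque": the same for the moment, N m; "grip_width": opening from 0.0 (shut) to 1.0 (fully open).
Only numpy, scipy, OpenCV 4.12 (cv2) and the standard library are available. Lean on these libraries where they do the work, as an engineer would, in place of code of your own. Each camera call takes 0.05 s, during which the arm holds its last target.

## Working session

There is one attempt and no reset: what is moved stays moved. The work goes in short steps, Python scripts to look and compute and a tool call to move; the robot and the scene stay as the last step left them, time stands still between calls to the robot, and variables do not carry over. Pictures are saved under pics/ and viewed, and the job is handed in when it is done.

Besides the shell and the picture viewer there is one more tool, called after "Request:" in YAML: its name, and indented under it one key for each argument. drive_tool: Moves the arm, as the interface text tells. Its arguments: {"type":"object","properties":{"series":{"type":"array","items":{"type":"array","items":{"type":"array","items":{"type":"number","minimum":-1,"maximum":1}}}},"squeeze":{"type":"number"}},"required":["series"]}

```bash
ls; mkdir -p pics
python3 - <<'E'
from bench import *
import cv2
print(read_state())
for n in ("side","top"):
    s=snapshot(n); cv2.imwrite(f"pics/{n}0.png",s["color"]); print(n,s["camera_matrix"],s["k1"],s["R"],s["t"])
    import numpy as np; np.savez(f"{n}0.npz",**s)
    for q in ["shaker_grip","shaker","shaker_mouth","cradle","tray","bay_right","bay_middle","bay_left","stone_1","parts_carton","wood_block","blue_bottle"]:
        try: print(q,look_for(q,n)[:8])
        except Exception as e: print(q,e)
E
```

```text
pics
{'time_s': 0.0, 'q': array([-1.50211494e+00,  1.59066404e-01,  1.59821543e+00, -3.31318384e-06,
        1.38621239e+00, -2.10111064e-01]), 'qvel': array([-0.00060441, -0.00095855, -0.0007097 ,  0.00034674, -0.000673  ,
        0.0016474 ]), 'tau': array([-1.92062929e-03, -3.85560644e+01, -3.22118425e+01,  7.01211649e-02,
        3.78521439e-02, -1.69777099e-04]), 'eef_pos': array([ 0.15816555, -0.55216571,  0.2136176 ]), 'orientation': array([ 7.98496825e-01, -6.01998270e-01, -6.24355622e-04, -7.17063990e-04]), 'wrist_force': array([0.21359405, 0.46664741, 0.10372411]), 'wrist_torque': array([ 0.0630288 , -0.01015435, -0.00450586]), 'grip_width': 1.0009760972662707}
side [[462.04964796   0.         273.24716628]
 [  0.         462.04964796 202.60664949]
 [  0.           0.           1.        ]] 0.03260004025893791 [[ 0.92002643 -0.39150636 -0.01655718]
 [-0.15786032 -0.33163115 -0.93010801]
 [ 0.35865233  0.85833767 -0.36691274]] [-0.4819692   0.17986978  1.17307578]
shaker_grip [{'uv': [247.9, 194.1], 'score': 0.98}]
shaker [{'uv': [247.3, 194.1], 'score': 0.76}]
shaker_mouth 
[... 1004 characters left out ...]
aker [{'uv': [217.6, 228.0], 'score': 0.82}]
shaker_mouth [{'uv': [212.8, 223.2], 'score': 0.88}, {'uv': [317.0, 236.7], 'score': 0.74}]
cradle [{'uv': [224.3, 228.4], 'score': 0.63}, {'uv': [314.0, 236.1], 'score': 0.61}]
tray [{'uv': [313.5, 234.5], 'score': 0.71}]
bay_right [{'uv': [314.1, 235.8], 'score': 0.64}]
bay_middle [{'uv': [318.2, 236.1], 'score': 0.61}]
bay_left [{'uv': [318.0, 238.4], 'score': 0.58}, {'uv': [227.0, 228.9], 'score': 0.45}]
stone_1 []
parts_carton [{'uv': [353.7, 173.1], 'score': 0.8}, {'uv': [313.9, 233.0], 'score': 0.41}]
wood_block [{'uv': [217.8, 229.4], 'score': 0.71}, {'uv': [151.0, 243.1], 'score': 0.64}]
blue_bottle [{'uv': [422.1, 237.4], 'score': 0.73}]
```

View pics/top0.png

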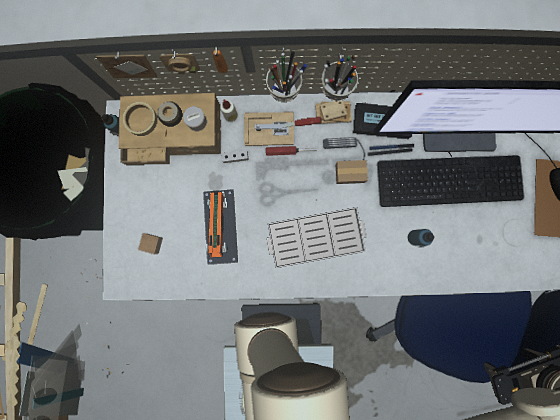

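View pics/side0.png

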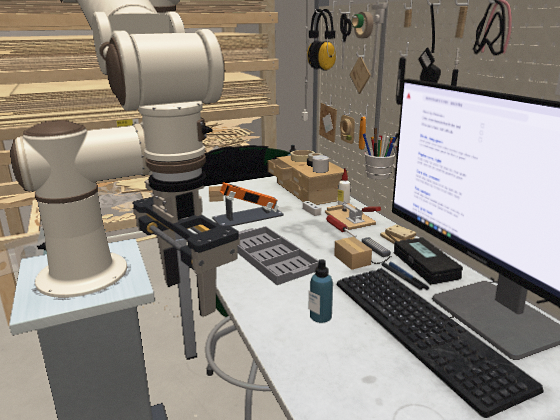

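The top view shows the orange shaker in its cradle at about (217,228), the tray at (317,236), the carton at (352,172), the block at (149,243) and the bottle at (421,238). Next I'll zoom in.

```bash
cat > h.py <<'E'
import numpy as np, cv2
from scipy.spatial.transform import Rotation as Rot
def cloud(s):
    K=s["camera_matrix"];z=s["z_map"].astype(float);k1=float(s["k1"])
    h,w=z.shape;u,v=np.meshgrid(np.arange(w),np.arange(h))
    xd=(u-K[0,2])/K[0,0];yd=(v-K[1,2])/K[1,1]
    x,y=xd.copy(),yd.copy()
    for _ in range(20):
        f=1+k1*(x*x+y*y);x=xd/f;y=yd/f
    P=np.stack([x*z,y*z,z],-1)
    W=(P-s["t"])@s["R"]
    W[z==0]=np.nan
    return W
def proj(s,X):
    K=s["camera_matrix"];c=np.atleast_2d(X)@s["R"].T+s["t"];x=c[:,:2]/c[:,2:]
    f=1+float(s["k1"])*(x**2).sum(1,keepdims=True);x=x*f
    return np.c_[x[:,0]*K[0,0]+K[0,2],x[:,1]*K[1,1]+K[1,2]]
def load(f): return dict(np.load(f))
E
python3 - <<'E'
from h import *
t=load("top0.npz");s=load("side0.npz")
c=t["color"][180:275,135:375];cv2.imwrite("pics/topz.png",cv2.resize(c,None,fx=3.3,fy=3.3,interpolation=cv2.INTER_CUBIC))
c=s["color"][165:295,190:335];cv2.imwrite("pics/sidez.png",cv2.resize(c,None,fx=4.5,fy=4.5,interpolation=cv2.INTER_CUBIC))
for n,S in(("top",t),("side",s)):
    W=cloud(S);hsv=cv2.cvtColor(S["color"],cv2.COLOR_BGR2HSV)
    m=(hsv[...,0]>3)&(hsv[...,0]<18)&(hsv[...,1]>190)&(hsv[...,2]>120)
    if n=="top": m[:, :195]=0;m[:,245:]=0;m[:180]=0
    else: m[:175]=0;m[215:]=0;m[:,:210]=0;m[:,290:]=0
    p=W[m];p=p[~np.isnan(p[:,0])];print(n,len(p),p.min(0),p.max(0),np.median(p,0))
    # bench plane
    q=W[~np.isnan(W[...,0])];q=q[(abs(q[:,2])<.02)&(q[:,0]>.25)&(q[:,0]<.7)&(abs(q[:,1])<.4)];print("bench z",np.median(q[:,2]))
E
```

```text
Traceback (most recent call last):
ValueError: zero-size array to reduction operation minimum which has no identity
```

```bash
sleep 1; ls pics
```

```text
side0.png
sidez.png
top0.png
topz.png
```

View pics/topz.png

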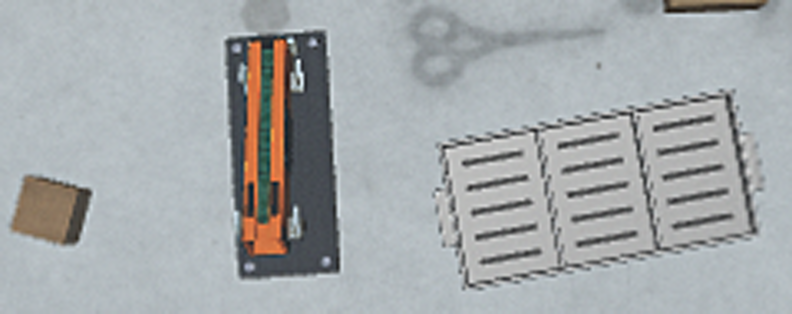

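View pics/sidez.png

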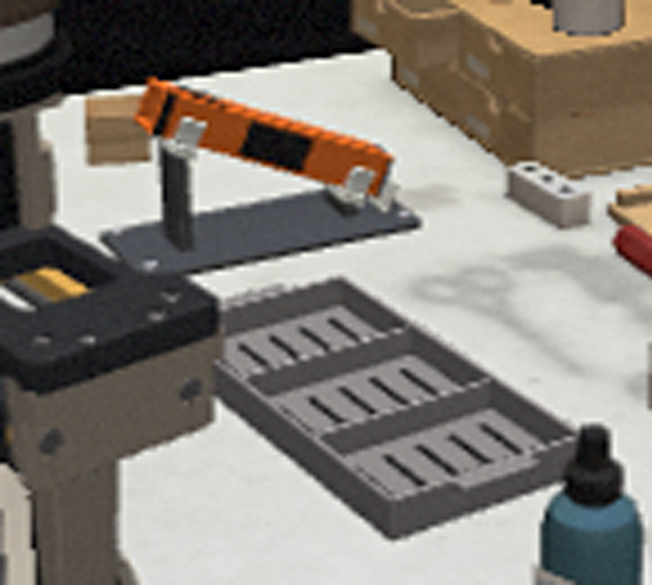

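Orange shaker: the mouth is up on the near side (toward the robot), with the stones visible in the slot. The tray is yawed about 10°. Next I'll check the depth data.

Run:
```python
from h import *
t=load("top0.npz");s=load("side0.npz")
print(t["color"][228,205:232],t["z_map"][228,200:240])
print((t["z_map"]>0).mean(),(s["z_map"]>0).mean())
for n,S in(("top",t),("side",s)):
    W=cloud(S);hsv=cv2.cvtColor(S["color"],cv2.COLOR_BGR2HSV)
    m=(hsv[...,0]>3)&(hsv[...,0]<18)&(hsv[...,1]>150)&(hsv[...,2]>100)
    b=np.zeros_like(m)
    if n=="top": b[185:265,200:240]=1
    else: b[175:215,215:285]=1
    m&=b
    p=W[m];print(n,m.sum(),np.isnan(p[:,0]).sum());p=p[~np.isnan(p[:,0])]
    if len(p):print(n,len(p),p.min(0),p.max(0),np.median(p,0))
    q=W[~np.isnan(W[...,0])];q=q[(abs(q[:,2])<.02)&(q[:,0]>.25)&(q[:,0]<.7)&(abs(q[:,1])<.4)];print("bench z",len(q),np.median(q[:,2]) )
```

```text
[[119 118 111]
 [ 79  73  67]
 [ 79  70  63]
 [ 69  59  42]
 [ 62  96 165]
 [ 67 114 213]
 [ 69 116 214]
 [ 72 128 235]
 [ 72  76  64]
 [ 64  80  44]
 [ 68  82  48]
 [ 75  82  33]
 [ 66 121 228]
 [ 69 118 215]
 [ 67 116 214]
 [ 67 131 228]
 [ 71  65  56]
 [ 48  44  38]
 [ 52  49  46]
 [ 85  75  72]
 [ 79  75  69]
 [ 81  74  69]
 [ 81  76  70]
 [ 80  74  69]
 [ 77  72  66]
 [ 80  75  71]
 [ 82  79  74]] [1.1644778 1.1590132 1.1620741 1.1614025 1.1578898 1.1529574 1.1517669
 1.1514913 1.1577743 1.0634677 1.0647821 1.0623058 1.0662062 1.0723354
 1.0719537 1.0702882 1.0706557 1.063078  1.0589001 1.0636455 1.0652866
 1.0652765 1.0790279 1.1516789 1.1520221 1.1502458 1.1525851 1.1552156
 1.1545095 1.1569891 1.1519032 1.1555799 1.1527673 1.149151  1.1540431
 1.153593  1.1607318 1.15615   1.1593301 1.1648451]
0.9960289115646258 0.9959311224489796
top 450 0
top 450 [0.41772257 0.1427326  0.04495773] [0.59755301 0.18202065 0.12940475] [0.50690303 0.16154078 0.08984429]
bench z 34742 -0.0002835529419959696
side 407 2
side 405 [0.4179431  0.13728358 0.02321197] [0.59768511 0.17713428 0.12831771] [0.48794652 0.14724286 0.0855686 ]
bench z 13543 0.0018892258102133465
```

```bash
cat > loc.py <<'E'
from h import *
t=load("top0.npz");s=load("side0.npz")
W=cloud(t);g=cv2.cvtColor(t["color"],cv2.COLOR_BGR2GRAY)
def rect(m,name,er=0):
    m=m.astype(np.uint8);n,l,st,c=cv2.connectedComponentsWithStats(m);k=1+np.argmax(st[1:,4]);m=(l==k)
    p=W[m];p=p[~np.isnan(p[:,0])]
    r=cv2.minAreaRect((p[:,:2]*1000).astype(np.float32));print(name,r,"z med",np.median(p[:,2]),len(p));return m,p
def box(r0,r1,c0,c1):
    b=np.zeros(g.shape,bool);b[r0:r1,c0:c1]=1;return b
# foot+shaker : anything not bench colour
m=box(185,268,200,242)&(g<150);m,p=rect(m,"cradle all")
low=p[p[:,2]<0.02];print("foot z",np.median(low[:,2]),cv2.minAreaRect((low[:,:2]*1000).astype(np.float32)))
hsv=cv2.cvtColor(t["color"],cv2.COLOR_BGR2HSV)
o=(hsv[...,0]>3)&(hsv[...,0]<18)&(hsv[...,1]>150)&(hsv[...,2]>100)&box(185,265,200,240)
p=W[o];
A=np.c_[p[:,0],p[:,1],np.ones(len(p))];co=np.linalg.lstsq(A,p[:,2],rcond=None)[0];r=p[:,2]-A@co
for _ in range(5):
    k=abs(r)<.006;co=np.linalg.lstsq(A[k],p[k,2],rcond=None)[0];r=p[:,2]-A@co
print("roof plane",co,"slope",np.degrees(np.arctan(np.hypot(*co[:2]))),"dir",np.degrees(np.arctan2(co[1],co[0])),r[k].std())
pk=p[k];print(cv2.minAreaRect((pk[:,:2]*1000).astype(np.float32)))
# tray: by height above bench, 
tm=box(195,275,255,380)&(W[...,2]>0.012);q=W[tm];print("tray hi",cv2.minAreaRect((q[:,:2]*1000).astype(np.float32)))
for nm,b in(("block",box(225,262,130,165)),("carton",box(150,190,330,372)),("bottle",box(220,256,400,440))):
    q=W[b&(W[...,2]>0.015)];print(nm,cv2.minAreaRect((q[:,:2]*1000).astype(np.float32)),np.percentile(q[:,2],[50,98]))
E
python3 loc.py
```

```text
cradle all ((501.6616516113281, 162.4449462890625), (217.92514038085938, 93.04454803466797), 2.885451316833496) z med 0.009288068340322819 2150
foot z 0.0068927796556008045 ((501.6616516113281, 162.4449462890625), (217.92514038085938, 93.04454803466797), 2.885451316833496)
roof plane [-0.46413677 -0.03186496  0.330289  ] slope 24.949229927386888 dir -176.0725638089167 0.001900605287034287
((512.7557983398438, 162.47923278808594), (169.10183715820312, 32.23629379272461), 2.9138810634613037)
tray hi ((464.3047790527344, -118.04940795898438), (130.5001678466797, 283.8345947265625), 9.106369018554688)
block ((454.2879333496094, 365.2388916015625), (53.57810974121094, 51.26284408569336), 74.47150421142578) [0.03854483 0.04316064]
carton ((651.5315551757812, -223.89385986328125), (61.34419631958008, 85.79206085205078), 1.4963219165802002) [0.04363972 0.04797605]
bottle ((454.30035400390625, -405.69879150390625), (50.80860900878906, 39.78963851928711), 2.34930419921875) [0.09290145 0.13513025]
```

```bash
cat > ov.py <<'E'
from h import *
import sys
def Rz(d): return Rot.from_euler('z',d,degrees=True).as_matrix()
def pose(p,yaw,pitch): return np.array(p),Rz(yaw)@Rot.from_euler('y',pitch,degrees=True).as_matrix()
def boxe(c,R,lo,hi):
    V=np.array([[x,y,z] for x in(lo[0],hi[0]) for y in(lo[1],hi[1]) for z in(lo[2],hi[2])]);
    E=[(i,j) for i in range(8) for j in range(8) if i<j and bin(i^j).count('1')==1]
    return V@R.T+c,E
def draw(img,S,bx,col,f,o):
    V,E=bx;uv=(proj(S,V)+.5-np.array(o))*f
    for i,j in E: cv2.line(img,tuple(int(round(v*16)) for v in uv[i]),tuple(int(round(v*16)) for v in uv[j]),col,1,cv2.LINE_AA,4)
def overlay(S,boxes,crop,f,name):
    r0,r1,c0,c1=crop;im=cv2.resize(S["color"][r0:r1,c0:c1],None,fx=f,fy=f,interpolation=cv2.INTER_CUBIC)
    for b,col in boxes: draw(im,S,b,col,f,(c0,r0))
    cv2.imwrite(name,im)
E
cat > ov0.py <<'E'
from ov import *
g,R=pose([.5035,.1625,.0725],3,25)
M=(255,0,255);Y=(255,255,0)
tc=np.array([.4643,-.118,0]);TR=Rz(9.1)
c0=np.array([.5017,.1624,0])
B=[(boxe(g,R,[-.095,-.016,-.016],[.095,.016,.016]),M),(boxe(g,R,[-.026,-.0175,-.013],[.026,.0175,.013]),Y),
(boxe(tc,TR,[-.065,-.131,0],[.065,.131,.026]),M),(boxe(tc,TR,[-.065,-.043,.005],[.065,.043,.024]),Y),
(boxe(c0,Rz(3),[-.1075,-.045,0],[.1075,.045,.005]),Y)]
overlay(load("top0.npz"),B,(180,280,195,375),4.4,"pics/ovt1.png")
overlay(load("side0.npz"),B,(175,295,205,335),6,"pics/ovs1.png")
E
python3 ov0.py
sleep 2
```

```text
(no output)
```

View pics/ovt1.png

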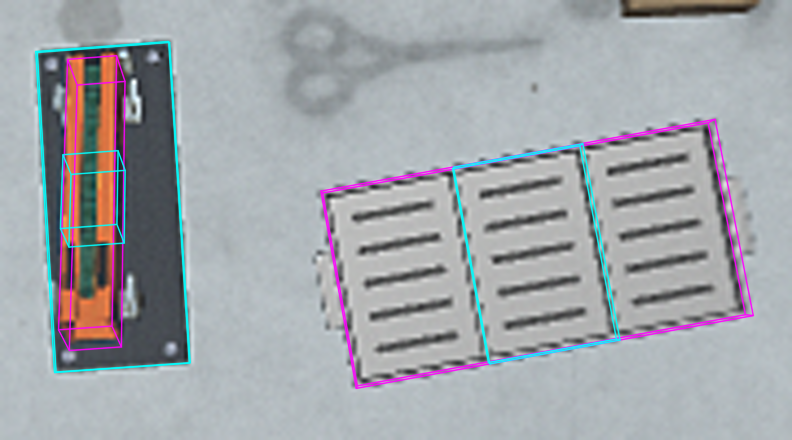

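View pics/ovs1.png

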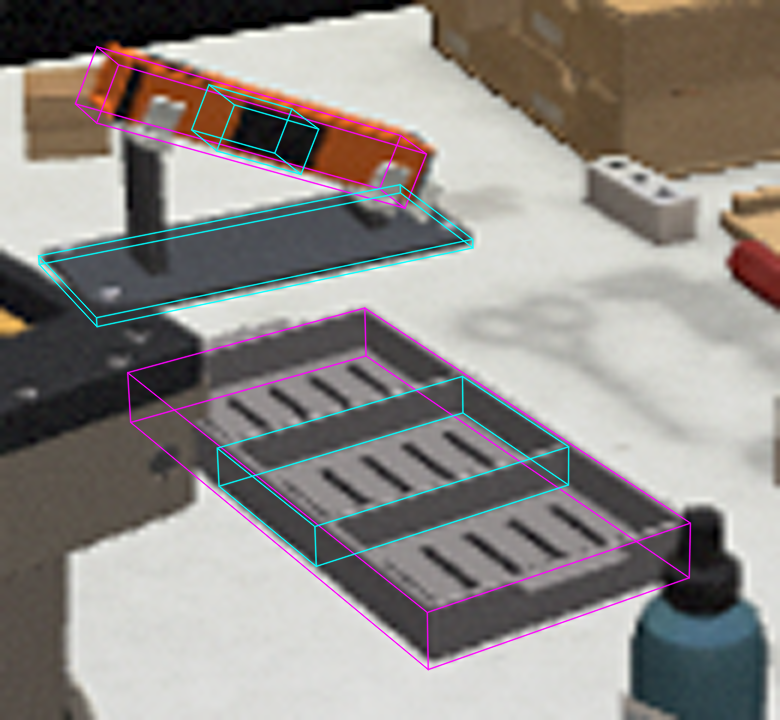

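Run:
```python
from ov import *
g,R=pose([.5035,.1625,.0725],3,25)
for n,bb in(("top",(183,268,200,242)),("side",(172,212,215,287))):
    S=load(n+"0.npz");W=cloud(S);hsv=cv2.cvtColor(S["color"],cv2.COLOR_BGR2HSV)
    b=np.zeros(W.shape[:2],bool);b[bb[0]:bb[1],bb[2]:bb[3]]=1
    L=(W-g)@R
    o=(hsv[...,0]<20)&(hsv[...,1]>130)&(hsv[...,2]>70)&b
    p=L[o];p=p[~np.isnan(p[:,0])]
    p=p[(abs(p[:,1])<.03)&(abs(p[:,2])<.03)]
    print(n,len(p),"x",np.percentile(p[:,0]*1e3,[0,1,3,97,99,100]).round(1),"y",np.percentile(p[:,1]*1e3,[1,5,50,95,99]).round(1),"z",np.percentile(p[:,2]*1e3,[1,5,50,95,99]).round(1))
    # any non-foot points
    q=L[b&(W[...,2]>.02)];q=q[(abs(q[:,1])<.025)&(abs(q[:,2])<.022)];print(" all",np.percentile(q[:,0]*1e3,[0,1,3,97,99,100]).round(1))
    # roof edges by x slices
    for x0 in(-.09,-.06,-.03,0,.03,.06):
        k=p[(p[:,0]>x0)&(p[:,0]<x0+.03)&(p[:,2]>.008)];
        if len(k)>3: print("  ",x0,"y",(np.percentile(k[:,1],[2,98])*1e3).round(1),"z",np.median(k[:,2]*1e3).round(1))
    if n=="side":
        d=(hsv[...,2]<60)&b; q=L[d];q=q[(abs(q[:,1])<.03)&(abs(q[:,2])<.014)&(abs(q[:,0])<.1)]
        print("dark",np.histogram(q[:,0]*1e3,np.arange(-100,101,8)),np.median(q[:,1]))
```

```text
top 480 x [-91.8 -91.  -89.5  89.4  95.1  96.6] y [-16.5 -15.6   4.4  13.9  14.9] z [-13.  -10.8  16.8  19.9  20.9]
 all [-91.8 -90.7 -89.1  95.   99.1 109.2]
   -0.09 y [-16.3  14.2] z 16.9
   -0.06 y [-16.5  14. ] z 17.1
   -0.03 y [-15.7  15.2] z 17.2
   0 y [-15.2  13.1] z 17.1
   0.03 y [-15.   13.9] z 17.1
   0.06 y [-16.5  14.9] z 17.4
side 439 x [-89.8 -89.2 -88.   93.2  95.  100.7] y [-22.8 -21.2 -16.   11.6  14.5] z [-12.1 -10.1   9.8  20.1  20.6]
 all [-89.8 -88.7 -87.1  95.6 103.6 107.3]
   -0.09 y [-20.9  16.4] z 16.8
   -0.06 y [-22.4   6.7] z 15.8
   -0.03 y [-22.9   9.1] z 18.8
   0 y [-21.9   8. ] z 19.5
   0.03 y [-23.    9.5] z 16.3
   0.06 y [-22.2  11. ] z 16.6
dark (array([ 0,  9,  8,  0,  0,  0,  0,  0,  0,  1, 17, 16, 16, 20, 13, 15,  4,
        0,  0,  0,  0,  0,  0,  0,  0]), array([-100,  -92,  -84,  -76,  -68,  -60,  -52,  -44,  -36,  -28,  -20,
        -12,   -4,    4,   12,   20,   28,   36,   44,   52,   60,   68,
         76,   84,   92,  100])) -0.018333323899637804
```

```bash
cat > plan.py <<'E'
from h import *
from scipy.spatial.transform import Slerp
def Ry(d): return Rot.from_euler('y',d,degrees=True)
def Rzz(d): return Rot.from_euler('z',d,degrees=True)
# shaker frame -> tool axes: x_t=-y_s, y_t=-x_s, z_t=-z_s
ST=Rot.from_matrix(np.array([[0,-1,0],[-1,0,0],[0,0,-1]],float).T)
def tool_for(grip,yaw,pitch,back=0.0):
    """tool pose with shaker_grip at grip; back: distance above along z_s"""
    Rs=Rzz(yaw)*Ry(pitch);return np.array(grip)+Rs.apply([0,0,back-.019]),Rs*ST
def grip_for_mouth(m,yaw,pitch):
    return np.array(m)+(Rzz(yaw)*Ry(pitch)).apply([.095,0,0])
def rows(p,R,tgts,claw,dec=3):
    """tgts: list of (p,R) one per row; returns rows, accumulates rounding"""
    out=[]
    for q,Q in tgts:
        sh=np.round(R.inv().apply(np.array(q)-p)/.75,dec);ro=np.round((R.inv()*Q).as_rotvec()/.1,dec)
        out.append([*sh,*ro,claw]); 
        n=np.linalg.norm(sh)*750;a=np.degrees(np.linalg.norm(ro)*.1)
        if n>41.7 or a>7.16 or abs(ro).max()>1: print("! limit",n,a,ro)
        p=p+R.apply(sh*.75);R=R*Rot.from_rotvec(ro*.1)
    return out,p,R
def interp(p,R,q,Q,n,ease=True):
    sl=Slerp([0,1],Rot.concatenate([R,Q]));T=[]
    u=np.arange(1,n+1)/n
    if ease: 
        t=np.arange(0,n+1)/n; a=.15
        v=np.minimum(1,np.minimum((t+.02)/a,(1-t+.02)/a));v=(v[1:]+v[:-1])/2;u=np.cumsum(v)/v.sum()
    return [(p+(np.array(q)-p)*k,sl([k])[0]) for k in u]
def show(rs):
    rs=[[float(v)+0.0 for v in r] for r in rs]
    for i in range(0,len(rs),10):
        print("[["+",".join("["+",".join(f"{v:g}" for v in r)+"]" for r in rs[i:i+10])+"]]")
def state():
    from bench import read_state
    s=read_state();return np.array(s["eef_pos"]),Rot.from_quat(s["orientation"]),s
E
python3 - <<'E'
from plan import *
p,R,s=state()
G=[.5066,.162,.072]
q,Q=tool_for(G,3,25,.11)
print(q,Q.as_matrix().round(2).tolist(),np.degrees((R.inv()*Q).magnitude()))
rs,p,R=rows(p,R,interp(p,R,q,Q,25),0)
show(rs);print(p,q)
E
```

```text
[0.54500556 0.16401275 0.15447401] [[0.05, -0.91, -0.42], [-1.0, -0.05, -0.02], [0.0, 0.42, -0.91]] 28.118285523123934
[[[-0.009,-0.009,0.001,-0.052,-0.006,0.027,0],[-0.019,-0.018,0.002,-0.105,-0.012,0.054,0],[-0.028,-0.028,0.002,-0.157,-0.018,0.08,0],[-0.035,-0.032,0.003,-0.19,-0.021,0.097,0],[-0.036,-0.034,0.002,-0.196,-0.023,0.101,0],[-0.036,-0.033,0.002,-0.196,-0.022,0.101,0],[-0.037,-0.033,0.001,-0.197,-0.022,0.1,0],[-0.037,-0.032,0,-0.196,-0.022,0.101,0],[-0.037,-0.032,0,-0.196,-0.023,0.101,0],[-0.038,-0.032,-0.001,-0.197,-0.022,0.1,0]]]
[[[-0.038,-0.031,-0.001,-0.196,-0.022,0.101,0],[-0.038,-0.031,-0.002,-0.196,-0.023,0.101,0],[-0.038,-0.031,-0.002,-0.197,-0.022,0.1,0],[-0.039,-0.03,-0.003,-0.196,-0.022,0.101,0],[-0.039,-0.03,-0.003,-0.196,-0.023,0.101,0],[-0.04,-0.029,-0.004,-0.196,-0.022,0.1,0],[-0.04,-0.028,-0.004,-0.197,-0.022,0.101,0],[-0.04,-0.029,-0.005,-0.196,-0.023,0.101,0],[-0.04,-0.027,-0.005,-0.196,-0.022,0.1,0],[-0.041,-0.027,-0.005,-0.197,-0.022,0.101,0]]]
[[[-0.041,-0.027,-0.007,-0.196,-0.022,0.1,0],[-0.039,-0.025,-0.006,-0.19,-0.022,0.098,0],[-0.034,-0.021,-0.005,-0.157,-0.018,0.08,0],[-0.022,-0.013,-0.004,-0.104,-0.012,0.054,0],[-0.011,-0.007,-0.002,-0.053,-0.006,0.027,0]]]
[0.54519341 0.16407184 0.1543157 ] [0.54500556 0.16401275 0.15447401]
```

Request:
drive_tool:
  series:
    - [[-0.009,-0.009,0.001,-0.052,-0.006,0.027,0],[-0.019,-0.018,0.002,-0.105,-0.012,0.054,0],[-0.028,-0.028,0.002,-0.157,-0.018,0.08,0],[-0.035,-0.032,0.003,-0.19,-0.021,0.097,0],[-0.036,-0.034,0.002,-0.196,-0.023,0.101,0],[-0.036,-0.033,0.002,-0.196,-0.022,0.101,0],[-0.037,-0.033,0.001,-0.197,-0.022,0.1,0],[-0.037,-0.032,0,-0.196,-0.022,0.101,0],[-0.037,-0.032,0,-0.196,-0.023,0.101,0],[-0.038,-0.032,-0.001,-0.197,-0.022,0.1,0]]

```text
time_s: 2.13
eef_pos: [0.3082, -0.2729, 0.1915]
orientation: [0.769, -0.634, -0.058, 0.062]
wrist_force: [0.5, -0.5, 0.5]
grip_width: 1.0
```

Request:
drive_tool:
  series:
    - [[-0.038,-0.031,-0.001,-0.196,-0.022,0.101,0],[-0.038,-0.031,-0.002,-0.196,-0.023,0.101,0],[-0.038,-0.031,-0.002,-0.197,-0.022,0.1,0],[-0.039,-0.03,-0.003,-0.196,-0.022,0.101,0],[-0.039,-0.03,-0.003,-0.196,-0.023,0.101,0],[-0.04,-0.029,-0.004,-0.196,-0.022,0.1,0],[-0.04,-0.028,-0.004,-0.197,-0.022,0.101,0],[-0.04,-0.029,-0.005,-0.196,-0.023,0.101,0],[-0.04,-0.027,-0.005,-0.196,-0.022,0.1,0],[-0.041,-0.027,-0.005,-0.197,-0.022,0.101,0]]

```text
time_s: 2.97
eef_pos: [0.4825, 0.0511, 0.1639]
orientation: [0.726, -0.663, -0.125, 0.133]
wrist_force: [0.0, -0.5, 0.3]
grip_width: 0.999
```

Request:
drive_tool:
  series:
    - [[-0.041,-0.027,-0.007,-0.196,-0.022,0.1,0],[-0.039,-0.025,-0.006,-0.19,-0.022,0.098,0],[-0.034,-0.021,-0.005,-0.157,-0.018,0.08,0],[-0.022,-0.013,-0.004,-0.104,-0.012,0.054,0],[-0.011,-0.007,-0.002,-0.053,-0.006,0.027,0],[0,0,0,0,0,0,0]]

```text
time_s: 3.47
eef_pos: [0.5451, 0.1663, 0.1535]
orientation: [0.709, -0.671, -0.149, 0.157]
wrist_force: [-0.2, -0.5, 0.1]
grip_width: 1.004
```

Run:
```python
from plan import *
from bench import *
p,R,s=state()
G=[.5066,.162,.072]
q,Q=tool_for(G,3,25,.11)
print(s["time_s"],s["q"],(q-p)*1e3,np.degrees((R.inv()*Q).as_rotvec()))
for n in("side","top"):
    S=snapshot(n);np.savez(n+"1.npz",**S);cv2.imwrite(f"pics/{n}1.png",S["color"])
S=load("top1.npz");c=S["color"][120:300,130:400];cv2.imwrite("pics/top1z.png",cv2.resize(c,None,fx=2.9,fy=2.9,interpolation=cv2.INTER_CUBIC))
```

```text
3.4667 [0.07831371 0.55609977 1.27620003 0.01016388 1.74626158 1.59368438] [-0.04708296 -2.2617923   0.98803589] [ 0.04312288 -0.05596544  0.13758189]
```

View pics/top1z.png

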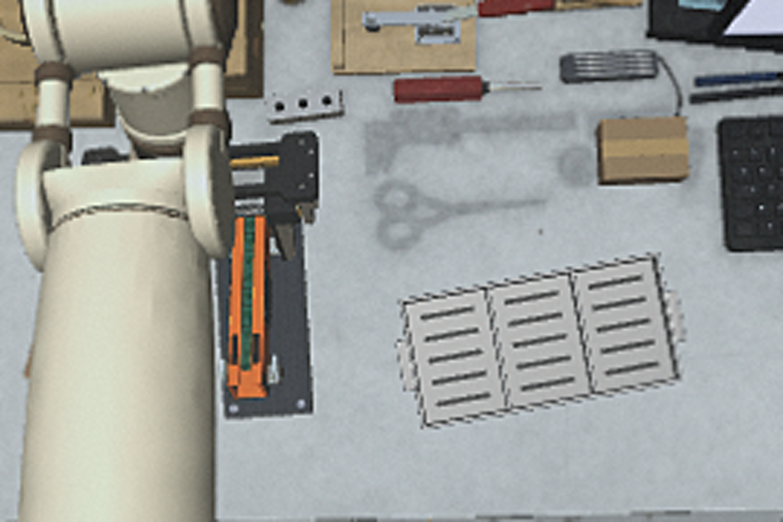

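View pics/side1.png

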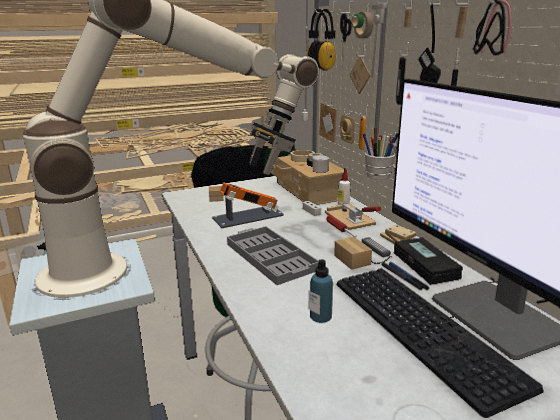

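Run:
```python
from ov import *
g,R=pose([.5066,.162,.072],3,25)
M=(255,0,255);Y=(255,255,0)
B=[(boxe(g,R,[-.095,-.016,-.016],[.095,.016,.016]),M),(boxe(g,R,[-.026,-.0175,-.013],[.026,.0175,.013]),Y)]
overlay(load("top0.npz"),B,(183,270,198,245),6.5,"pics/a.png")
overlay(load("side1.npz"),B,(175,225,205,290),6.5,"pics/b.png")
a=cv2.imread("pics/a.png");b=cv2.imread("pics/b.png")
im=np.zeros((max(a.shape[0],b.shape[0]),a.shape[1]+b.shape[1],3),np.uint8);im[:a.shape[0],:a.shape[1]]=a;im[:b.shape[0],a.shape[1]:]=b;im=cv2.resize(im,None,fx=.92,fy=.92);cv2.imwrite("pics/ov2.png",im);print(im.shape)
from plan import *
p,R,s=state();print(p,s["qvel"])
```

```text
(521, 789, 3)
[0.54469349 0.16420074 0.15415264] [-0.02149019 -0.02118028  0.01573751 -0.00073469  0.00092761 -0.00159197]
```

View pics/ov2.png

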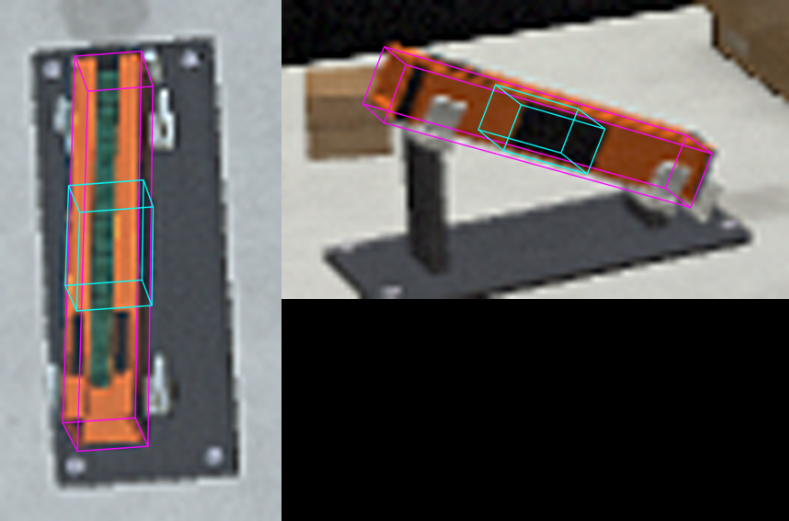

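Run:
```python
from plan import *
p,R,s=state()
q,Q=tool_for([.508,.1625,.072],3,25,0)
rs,p,R=rows(p,R,interp(p,R,q,Q,8),0); show(rs)
```

```text
[[[0,0,0.011,0,-0.001,0,0],[0,0,0.021,0.001,-0.001,0.001,0],[0,-0.001,0.02,0.001,-0.001,0.001,0],[0,0,0.021,0,-0.001,0.001,0],[0,0,0.02,0.001,-0.002,0,0],[0,-0.001,0.021,0,-0.001,0.001,0],[0,0,0.02,0.001,-0.001,0.001,0],[0,0,0.011,0,-0.001,0,0]]]
```

Request:
drive_tool:
  series:
    - [[0,0,0.011,0,0,0,0],[0,0,0.021,0,0,0,0],[0,-0.001,0.02,0,0,0,0],[0,0,0.021,0,0,0,0],[0,0,0.02,0,0,0,0],[0,-0.001,0.021,0,0,0,0],[0,0,0.02,0,0,0,0],[0,0,0.011,0,0,0,0],[0,0,0,0,0,0,0],[0,0,0,0,0,0,0]]

```text
time_s: 4.4
eef_pos: [0.5003, 0.1613, 0.0553]
orientation: [0.708, -0.672, -0.149, 0.157]
wrist_force: [-0.8, 0.1, -0.1]
grip_width: 1.0
```

Run:
```python
from plan import *
from bench import *
p,R,s=state()
q,Q=tool_for([.508,.1625,.072],3,25,0)
print((R.inv().apply(q-p))*1e3,np.degrees((R.inv()*Q).as_rotvec()),s["wrist_force"])
S=snapshot("side");cv2.imwrite("pics/side2.png",cv2.resize(S["color"][140:230,180:330],None,fx=5,fy=5,interpolation=cv2.INTER_CUBIC))
```

```text
[-0.78228537  0.02639747  0.57456441] [ 0.0204348   0.00939353 -0.03451332] [-0.84038542  0.06837591 -0.06972111]
```

View pics/side2.png

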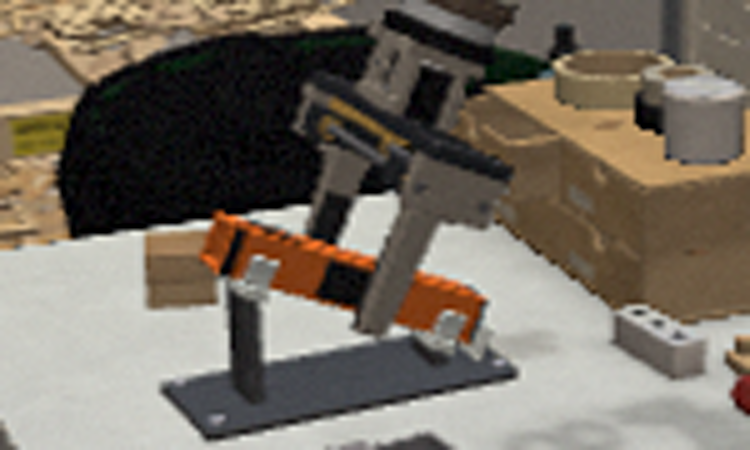

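Request:
drive_tool:
  series:
    - [[0,0,0,0,0,0,1],[0,0,0,0,0,0,1],[0,0,0,0,0,0,1],[0,0,0,0,0,0,1],[0,0,0,0,0,0,1],[0,0,0,0,0,0,1],[0,0,0,0,0,0,1],[0,0,0,0,0,0,1]]
  squeeze: 45

```text
time_s: 5.12
eef_pos: [0.5006, 0.1618, 0.0551]
orientation: [0.708, -0.672, -0.149, 0.157]
wrist_force: [0.5, -0.4, -0.2]
grip_width: 0.445
```

Run:
```python
from plan import *
p,R,s=state();print(s)
```

```text
{'time_s': 5.1167, 'q': array([0.07627546, 0.56364705, 1.47584101, 0.01010588, 1.53837871,
       1.59207589]), 'qvel': array([-5.76987161e-04,  8.25960595e-04, -6.93023112e-05, -9.63319830e-04,
       -6.09124184e-04,  1.23777006e-04]), 'tau': array([-1.85865123e-03, -4.82775700e+01, -2.68722081e+01,  4.58192965e-02,
        1.55284200e+00, -6.05042354e-03]), 'eef_pos': array([0.50062527, 0.16177209, 0.05509091]), 'orientation': array([ 0.70819957, -0.67200952, -0.14900675,  0.15701454]), 'wrist_force': array([ 0.50831421, -0.39109852, -0.17118163]), 'wrist_torque': array([ 0.01250763, -0.19362205,  0.02450636]), 'grip_width': 0.445172118628314}
```

Request:
drive_tool:
  series:
    - [[0,0,0,0,0,0,1],[0,0,0,0,0,0,1],[0,0,0,0,0,0,1],[0,0,0,0,0,0,1]]

```text
time_s: 5.45
eef_pos: [0.5006, 0.1618, 0.055]
orientation: [0.708, -0.672, -0.149, 0.157]
wrist_force: [0.2, 0.6, -0.2]
grip_width: 0.381
```

Run:
```python
from plan import *
p,R,s=state();print(s["grip_width"],s["wrist_force"],p.tolist(),R.as_quat().tolist())
np.savez("home.npz",p=p,q=R.as_quat())
```

```text
0.3811487193308518 [ 0.21373608  0.58793458 -0.16967211] [0.5006211161886963, 0.16179660398131046, 0.05504448630449989] [0.7081865978005981, -0.6720302414691572, -0.14902454985699057, 0.15696745135996001]
```

```bash
cat >> plan.py <<'E'
TC=np.array([.4643,-.118,0]);TY=9.1
def mouth_tray(x,y,z): return TC+Rzz(TY).apply([x,y,0])+np.array([0,0,z])
def pour(x,y,z,pitch,yaw=TY):
    m=mouth_tray(x,y,z);return tool_for(grip_for_mouth(m,yaw,pitch),yaw,pitch)
def info():
    p,R,s=state();Rs=R*ST.inv();g=p+R.apply([0,0,-.019]);m=g-Rs.apply([.095,0,0])
    lm=Rzz(-TY).apply(m-TC);x=Rs.apply([1,0,0])
    print("t",s["time_s"],"mouth in tray",(lm*1e3).round(1),"dip",np.degrees(np.arcsin(x[2])).round(2),"yaw",np.degrees(np.arctan2(x[1],x[0])).round(2),"w",s["grip_width"],"F",s["wrist_force"],"q",s["q"].round(2))
    return p,R,s
E
python3 - <<'E'
from plan import *
p,R,s=info()
a=[(p+R.apply([0,0,-.08*k]),R) for k in (.06,.2,.36,.52,.68,.84,.95,1)]
q,Q=pour(.025,.086,.085,10)
q1,Q1=a[-1]
rs,p,R=rows(p,R,a+interp(q1,Q1,q,Q,14)+[(q,Q)],1);show(rs)
E
```

```text
t 5.45 mouth in tray [  2.5 278.8 112.4] dip -25.0 yaw 3.0 w 0.3811487193308518 F [ 0.21373608  0.58793458 -0.16967211] q [0.08 0.56 1.48 0.01 1.54 1.59]
[[[0,0,-0.006,0,0,0,1],[0,0,-0.015,0,0,0,1],[0,0,-0.017,0,0,0,1],[0,0,-0.017,0,0,0,1],[0,0,-0.018,0,0,0,1],[0,0,-0.017,0,0,0,1],[0,0,-0.011,0,0,0,1],[0,0,-0.006,0,0,0,1],[0.007,-0.002,0.003,0.079,0.01,-0.031,1],[0.016,-0.004,0.005,0.17,0.021,-0.066,1]]]
[[[0.019,-0.006,0.007,0.212,0.026,-0.082,1],[0.02,-0.005,0.007,0.212,0.026,-0.083,1],[0.019,-0.004,0.007,0.211,0.026,-0.082,1],[0.02,-0.004,0.008,0.212,0.026,-0.083,1],[0.019,-0.004,0.007,0.212,0.026,-0.082,1],[0.02,-0.004,0.008,0.212,0.026,-0.082,1],[0.019,-0.003,0.007,0.211,0.026,-0.083,1],[0.02,-0.003,0.008,0.212,0.026,-0.082,1],[0.019,-0.003,0.008,0.212,0.026,-0.083,1],[0.02,-0.002,0.008,0.211,0.026,-0.082,1]]]
[[[0.016,-0.002,0.007,0.171,0.021,-0.066,1],[0.007,-0.001,0.003,0.079,0.01,-0.031,1],[0,0,0,0,0,0,1]]]
```

Request:
drive_tool:
  series:
    - [[0,0,-0.006,0,0,0,1],[0,0,-0.015,0,0,0,1],[0,0,-0.017,0,0,0,1],[0,0,-0.017,0,0,0,1],[0,0,-0.018,0,0,0,1],[0,0,-0.017,0,0,0,1],[0,0,-0.011,0,0,0,1],[0,0,-0.006,0,0,0,1]]

```text
time_s: 6.12
eef_pos: [0.5361, 0.1636, 0.1298]
orientation: [0.708, -0.672, -0.148, 0.156]
wrist_force: [0.3, -0.1, -2.1]
grip_width: 0.378
```

Run:
```python
from plan import *
from bench import *
info()
S=snapshot("side");np.savez("side3.npz",**S);cv2.imwrite("pics/side3.png",cv2.resize(S["color"][120:230,180:330],None,fx=5,fy=5,interpolation=cv2.INTER_CUBIC))
```

```text
t 6.1167 mouth in tray [ 37.6 275.  186.9] dip -24.82 yaw 3.0 w 0.37790357948918246 F [ 0.2992497  -0.05133102 -2.1141224 ] q [0.07 0.55 1.33 0.01 1.69 1.59]
```

View pics/side3.png

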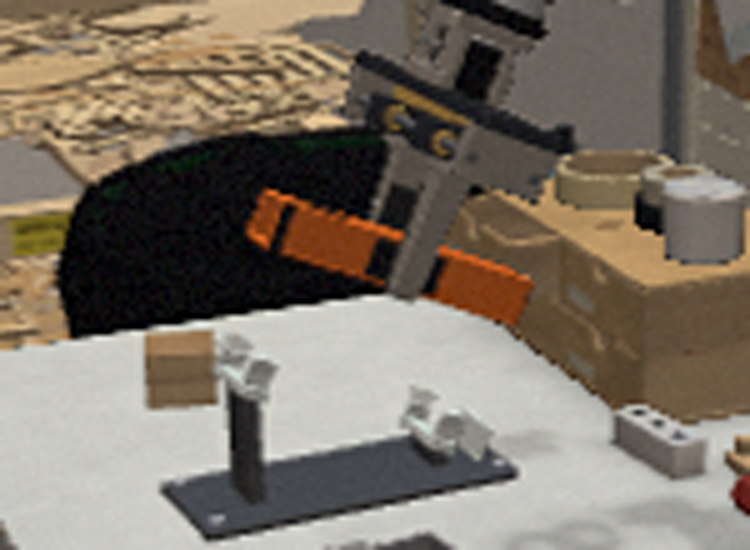

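The shaker is clear of the cradle and gripped mid-pad (around px 410,260), with its slope unchanged.

Request:
drive_tool:
  series:
    - [[0.007,-0.002,0.003,0.079,0.01,-0.031,1],[0.016,-0.004,0.005,0.17,0.021,-0.066,1],[0.019,-0.006,0.007,0.212,0.026,-0.082,1],[0.02,-0.005,0.007,0.212,0.026,-0.083,1],[0.019,-0.004,0.007,0.211,0.026,-0.082,1],[0.02,-0.004,0.008,0.212,0.026,-0.083,1],[0.019,-0.004,0.007,0.212,0.026,-0.082,1],[0.02,-0.004,0.008,0.212,0.026,-0.082,1],[0.019,-0.003,0.007,0.211,0.026,-0.083,1],[0.02,-0.003,0.008,0.212,0.026,-0.082,1]]

```text
time_s: 7.0
eef_pos: [0.5553, 0.03, 0.0687]
orientation: [0.747, -0.654, -0.081, 0.09]
wrist_force: [1.2, -0.2, -2.2]
grip_width: 0.377
```

Request:
drive_tool:
  series:
    - [[0.019,-0.003,0.008,0.212,0.026,-0.083,1],[0.02,-0.002,0.008,0.211,0.026,-0.082,1],[0.016,-0.002,0.007,0.171,0.021,-0.066,1],[0.007,-0.001,0.003,0.079,0.01,-0.031,1],[0,0,0,0,0,0,1],[0,0,0,0,0,0,1]]

```text
time_s: 7.5
eef_pos: [0.564, -0.0147, 0.0492]
orientation: [0.758, -0.646, -0.057, 0.067]
wrist_force: [0.1, -0.2, -2.7]
grip_width: 0.379
```

```bash
cat > pic.py <<'E'
from plan import *
from ov import *
from bench import *
import sys
k=sys.argv[1]
p,R,s=info()
T=snapshot("top");S=snapshot("side");np.savez(f"t{k}.npz",**T);np.savez(f"s{k}.npz",**S)
Rs=R*ST.inv();g=p+R.apply([0,0,-.019])
B=[]
if len(sys.argv)>2: B=[(boxe(g,Rs.as_matrix(),[-.095,-.016,-.016],[.095,.016,.016]),(255,0,255))]
overlay(T,B,(170,285,240,400),2.5,"pics/_a.png");overlay(S,B,(160,300,195,335),4.0 if 0 else 2.8,"pics/_b.png")
a=cv2.imread("pics/_a.png");b=cv2.imread("pics/_b.png")
im=np.zeros((max(a.shape[0],b.shape[0]),a.shape[1]+b.shape[1],3),np.uint8);im[:a.shape[0],:a.shape[1]]=a;im[:b.shape[0],a.shape[1]:]=b
cv2.imwrite(f"pics/p{k}.png",im);print(im.shape)
E
python3 pic.py 4 o
```

```text
t 7.5 mouth in tray [24.5 86.2 84.5] dip -10.08 yaw 9.07 w 0.37933514005320373 F [ 0.10648936 -0.16124652 -2.6510617 ] q [-0.2   0.45  1.59 -0.06  1.26  1.23]
(392, 792, 3)
```

View pics/p4.png

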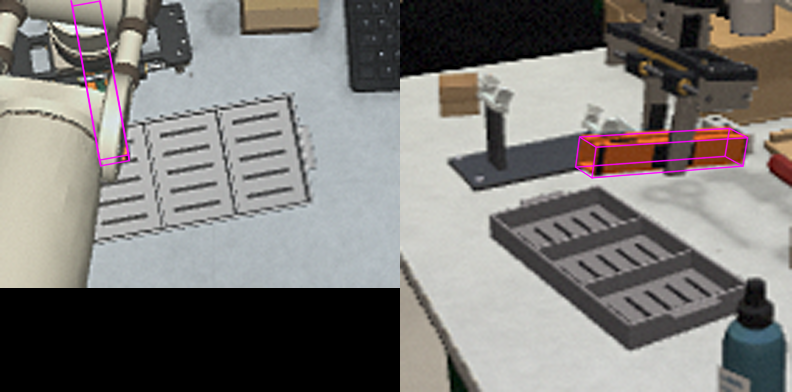

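```bash
cat > pulse.py <<'E'
from plan import *
import sys
def seq(x,y,z,dips,p=None,R=None,claw=1):
    if p is None: p,R,_=state()
    return rows(p,R,[pour(x,y,z,-d) for d in dips],claw)
if __name__=="__main__":
    x,y,z=[float(v) for v in sys.argv[1:4]];info()
    rs,_,_=seq(x,y,z,[float(v) for v in sys.argv[4].split(",")]);show(rs)
E
python3 pulse.py .025 .086 .085 -6,-2,2,5,7,8,8
python3 - <<'E'
from pulse import *
q,Q=pour(.025,.086,.085,-8)
for d in (17,19,21,23):
    u=(d-8)/3
    print(d);show(seq(.025,.086,.085,[8+u,8+2*u,d,d,d,d,d,8+2*u,8+u,8],q,Q)[0])
E
```

```text
t 7.6 mouth in tray [25.2 86.5 84.9] dip -10.01 yaw 9.13 w 0.3752490940228885 F [-0.08067425  0.09410517 -2.12313917] q [-0.2   0.45  1.59 -0.06  1.26  1.23]
[[[0.001,-0.001,-0.009,0.7,0.002,0.005,1],[0,-0.002,-0.009,0.698,0,0,1],[0,-0.001,-0.009,0.699,0,0,1],[0,-0.001,-0.006,0.523,0,0,1],[0,-0.001,-0.005,0.349,0,0,1],[0,0,-0.002,0.175,0,0,1],[0,0,0,0,0,0,1]]]
17
[[[0,-0.001,-0.007,0.524,0,0,1],[0,-0.001,-0.006,0.523,0,0,1],[0,-0.001,-0.007,0.524,0,0,1],[0,0,0,0,0,0,1],[0,0,0,0,0,0,1],[0,0,0,0,0,0,1],[0,0,0,0,0,0,1],[0,0.001,0.007,-0.524,0,0,1],[0,0.002,0.006,-0.523,0,0,1],[0,0.001,0.007,-0.524,0,0,1]]]
19
[[[0,-0.001,-0.008,0.64,0,0,1],[0,-0.002,-0.008,0.64,0,0,1],[0,-0.001,-0.008,0.64,0,0,1],[0,0,0,0,0,0,1],[0,0,0,0,0,0,1],[0,0,0,0,0,0,1],[0,0,0,0,0,0,1],[0,0.002,0.008,-0.64,0,0,1],[0,0.002,0.008,-0.64,0,0,1],[0,0.002,0.008,-0.64,0,0,1]]]
21
[[[0,-0.002,-0.01,0.756,0,0,1],[0,-0.001,-0.009,0.757,0,0,1],[0,-0.002,-0.01,0.756,0,0,1],[0,0,0,0,0,0,1],[0,0,0,0,0,0,1],[0,0,0,0,0,0,1],[0,0,0,0,0,0,1],[0,0.003,0.01,-0.756,0,0,1],[0,0.002,0.009,-0.757,0,0,1],[0,0.002,0.009,-0.756,0,0,1]]]
23
[[[0,-0.002,-0.011,0.873,0,0,1],[0,-0.001,-0.011,0.872,0,0,1],[0,-0.002,-0.011,0.873,0,0,1],[0,0,0,0,0,0,1],[0,0,0,0,0,0,1],[0,0,0,0,0,0,1],[0,0,0,0,0,0,1],[0,0.002,0.011,-0.873,0,0,1],[0,0.003,0.011,-0.872,0,0,1],[0,0.003,0.011,-0.873,0,0,1]]]
```

Request:
drive_tool:
  series:
    - [[0,-0.001,-0.009,0.7,0,0,1],[0,-0.002,-0.009,0.698,0,0,1],[0,-0.001,-0.009,0.699,0,0,1],[0,-0.001,-0.006,0.523,0,0,1],[0,-0.001,-0.005,0.349,0,0,1],[0,0,-0.002,0.175,0,0,1]]

```text
time_s: 8.1
eef_pos: [0.5703, -0.0134, 0.0801]
orientation: [0.759, -0.647, 0.046, -0.054]
wrist_force: [0.3, 0.4, -2.6]
grip_width: 0.377
```

Request:
drive_tool:
  series:
    - [[0,-0.001,-0.007,0.524,0,0,1],[0,-0.001,-0.006,0.523,0,0,1],[0,-0.001,-0.007,0.524,0,0,1],[0,0,0,0,0,0,1],[0,0,0,0,0,0,1],[0,0,0,0,0,0,1],[0,0,0,0,0,0,1],[0,0.001,0.007,-0.524,0,0,1],[0,0.002,0.006,-0.523,0,0,1],[0,0.001,0.007,-0.524,0,0,1]]

```text
time_s: 8.93
eef_pos: [0.571, -0.0141, 0.0791]
orientation: [0.759, -0.647, 0.045, -0.052]
wrist_force: [0.2, -0.7, -2.1]
grip_width: 0.377
```

```bash
python3 pic.py 5 o
```

```text
t 8.9333 mouth in tray [25.1 85.8 84.9] dip 7.86 yaw 9.1 w 0.37717349092799873 F [ 0.1785938  -0.69366874 -2.0947517 ] q [-0.27  0.19  1.85  0.07  0.97  1.11]
(392, 792, 3)
```

View pics/p5.png

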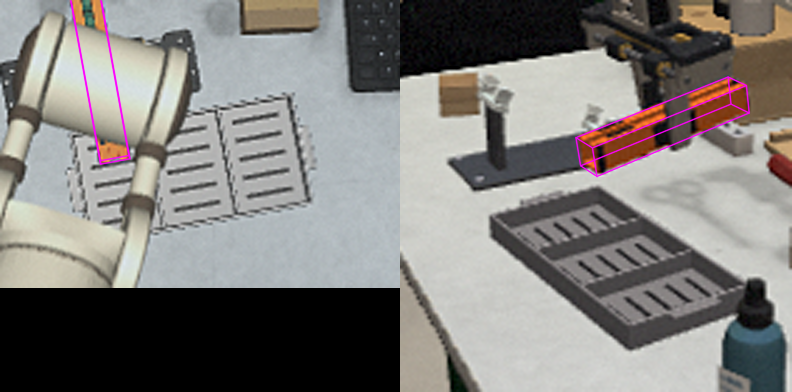

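No stones are out yet. In the top view green shows at the closed end (88,10), so I can watch for movement there.

Request:
drive_tool:
  series:
    - [[0,-0.001,-0.008,0.64,0,0,1],[0,-0.002,-0.008,0.64,0,0,1],[0,-0.001,-0.008,0.64,0,0,1],[0,0,0,0,0,0,1],[0,0,0,0,0,0,1],[0,0,0,0,0,0,1],[0,0,0,0,0,0,1],[0,0.002,0.008,-0.64,0,0,1],[0,0.002,0.008,-0.64,0,0,1],[0,0.002,0.008,-0.64,0,0,1]]

```text
time_s: 9.87
eef_pos: [0.571, -0.0143, 0.0789]
orientation: [0.759, -0.647, 0.045, -0.052]
wrist_force: [0.4, 0.2, -2.8]
grip_width: 0.375
```

```bash
sed -i 's/(170,285,240,400),2.5/(130,285,230,400),2.5/' pic.py; python3 pic.py 6
```

```text
t 9.8667 mouth in tray [25.1 85.6 84.7] dip 7.86 yaw 9.1 w 0.3749916795070349 F [ 0.36456777  0.22781865 -2.83828861] q [-0.27  0.19  1.85  0.07  0.97  1.11]
(392, 817, 3)
```

View pics/p6.png

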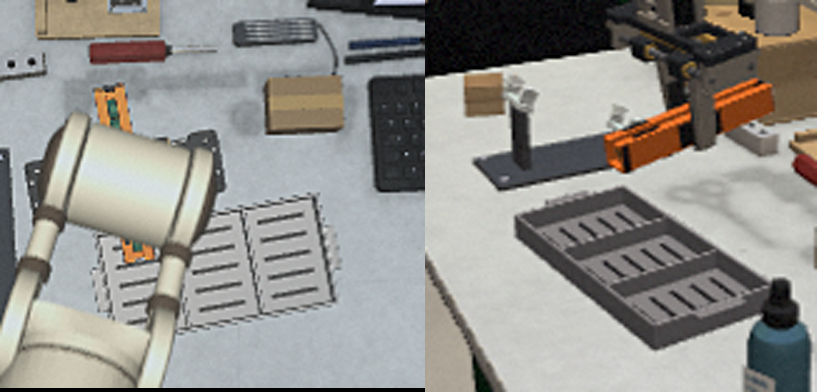

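The train moved: green now shows near the mouth at (138,242) and the closed end has emptied a bit. Nothing has dropped. I'll zoom in to quantify.

```bash
cat > zoom.py <<'E'
from plan import *
from ov import *
import sys
# rectify shaker roof strip in top view: x_s -100..100 mm, y_s -20..20 (4px/mm... )
ims=[]
for k in sys.argv[1:]:
    T=load(f"t{k}.npz");st=np.load(f"t{k}_pose.npz");p=st["p"];R=Rot.from_quat(st["q"]);Rs=(R*ST.inv()).as_matrix();g=p+R.apply([0,0,-.019])
    xs=np.arange(-.105,.105,.0003);ys=np.arange(-.02,.02,.0003)
    X,Y=np.meshgrid(xs,ys);P=np.stack([X,Y,0*X+.012],-1).reshape(-1,3)@Rs.T+g
    uv=proj(T,P).reshape(*X.shape,2).astype(np.float32)
    im=cv2.remap(T["color"],uv[...,0],uv[...,1],cv2.INTER_CUBIC)
    for v in np.arange(-.09,.1,.02): cv2.line(im,(int((v+.105)/.0003),0),(int((v+.105)/.0003),6),(0,0,255),1)
    ims+= [im,np.zeros((8,im.shape[1],3),np.uint8)]
cv2.imwrite("pics/zoom.png",np.vstack(ims))
E
sed -i 's/^Rs=R\*ST/np.savez(f"t{k}_pose.npz",p=p,q=R.as_quat());Rs=R*ST/' pic.py
python3 - <<'E'
from plan import *
p,R,s=state()
for k in (5,6): np.savez(f"t{k}_pose.npz",p=p,q=R.as_quat())
E
python3 zoom.py 5 6
```

```text
(no output)
```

View pics/zoom.png

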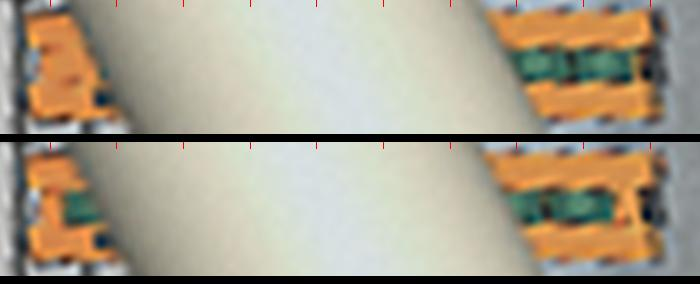

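Request:
drive_tool:
  series:
    - [[0,-0.001,-0.008,0.64,0,0,1],[0,-0.002,-0.008,0.64,0,0,1],[0,-0.001,-0.008,0.64,0,0,1],[0,0,0,0,0,0,1],[0,0,0,0,0,0,1],[0,0,0,0,0,0,1],[0,0,0,0,0,0,1],[0,0,0,0,0,0,1],[0,0,0,0,0,0,1]]

```text
time_s: 10.72
eef_pos: [0.57, -0.0141, 0.097]
orientation: [0.751, -0.64, 0.107, -0.126]
wrist_force: [-0.3, -0.4, -2.4]
grip_width: 0.379
```

Request:
drive_tool:
  series:
    - [[0,0.002,0.008,-0.64,0,0,1],[0,0.002,0.008,-0.64,0,0,1],[0,0.002,0.008,-0.64,0,0,1]]

```text
time_s: 10.97
eef_pos: [0.5704, -0.0143, 0.0785]
orientation: [0.759, -0.647, 0.045, -0.052]
wrist_force: [0.7, 0.0, -2.5]
grip_width: 0.378
```

```bash
python3 pic.py 7; python3 zoom.py 6 7
```

```text
t 10.9667 mouth in tray [24.4 85.7 84.3] dip 7.87 yaw 9.09 w 0.3782961071069624 F [ 0.73095722  0.01702126 -2.46398311] q [-0.27  0.19  1.85  0.07  0.97  1.11]
(392, 817, 3)
```

View pics/zoom.png

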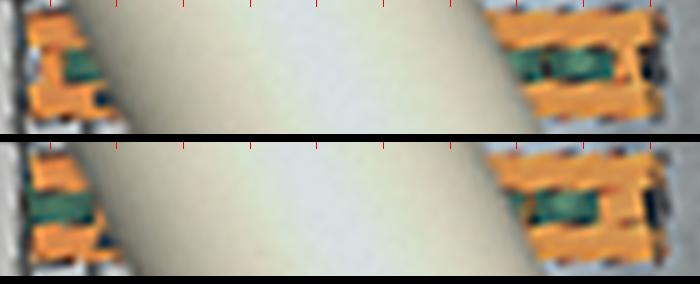

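View pics/p7.png

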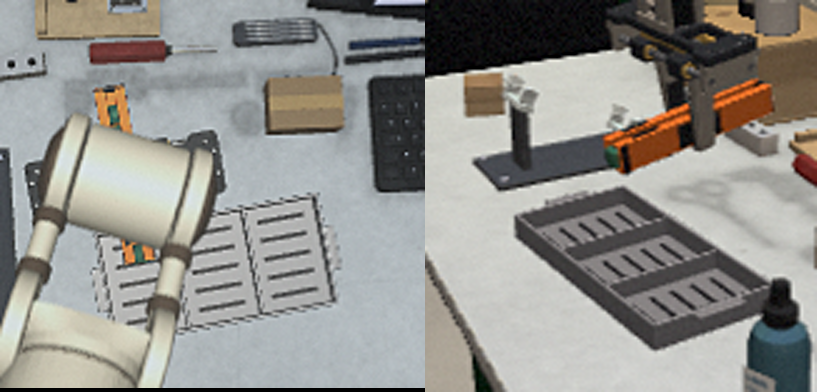

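The front stone is now at the lip (side view, 612,152). I'll continue with pulses.

Request:
drive_tool:
  series:
    - [[0,-0.001,-0.008,0.64,0,0,1],[0,-0.002,-0.008,0.64,0,0,1],[0,-0.001,-0.008,0.64,0,0,1],[0,0,0,0,0,0,1],[0,0,0,0,0,0,1],[0,0,0,0,0,0,1],[0,0,0,0,0,0,1],[0,0.002,0.008,-0.64,0,0,1],[0,0.002,0.008,-0.64,0,0,1],[0,0.002,0.008,-0.64,0,0,1]]

```text
time_s: 11.9
eef_pos: [0.5705, -0.0143, 0.0783]
orientation: [0.759, -0.647, 0.045, -0.052]
wrist_force: [0.5, -0.0, -2.3]
grip_width: 0.375
```

```bash
python3 pic.py 8; python3 zoom.py 7 8
python3 - <<'E'
import cv2,numpy as np
a=cv2.imread("pics/p8.png");z=cv2.imread("pics/zoom.png");w=max(a.shape[1],z.shape[1])
cv2.imwrite("pics/c8.png",np.vstack([np.pad(i,((0,0),(0,w-i.shape[1]),(0,0))) for i in(a,z[142:])])[:, :800])
E
```

```text
t 11.9 mouth in tray [24.5 85.6 84.1] dip 7.88 yaw 9.1 w 0.37474709496432046 F [ 0.49683671 -0.04635345 -2.28479432] q [-0.27  0.19  1.85  0.07  0.97  1.11]
(392, 817, 3)
```

View pics/c8.png

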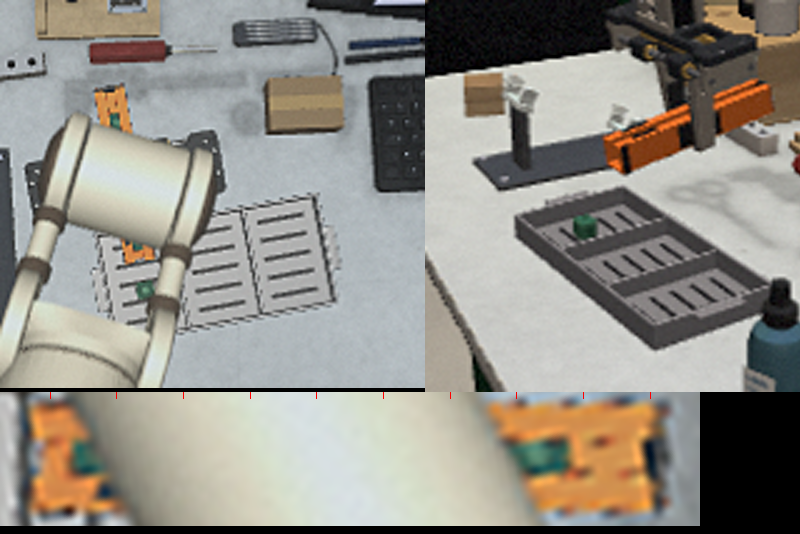

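One stone is out in the left bay and the next front is about 14 mm behind the lip. I'll do another pulse, slightly longer.

Request:
drive_tool:
  series:
    - [[0,-0.001,-0.008,0.64,0,0,1],[0,-0.002,-0.008,0.64,0,0,1],[0,-0.001,-0.008,0.64,0,0,1],[0,0,0,0,0,0,1],[0,0,0,0,0,0,1],[0,0,0,0,0,0,1],[0,0,0,0,0,0,1],[0,0.002,0.008,-0.64,0,0,1],[0,0.002,0.008,-0.64,0,0,1],[0,0.002,0.008,-0.64,0,0,1]]

```text
time_s: 12.83
eef_pos: [0.5702, -0.0144, 0.078]
orientation: [0.759, -0.647, 0.045, -0.052]
wrist_force: [-0.1, 0.7, -2.0]
grip_width: 0.376
```

```bash
cat > look.sh <<'E'
python3 pic.py $2; python3 zoom.py $1 $2
python3 - <<'E'
import cv2,numpy as np
a=cv2.imread("pics/p$2.png");z=cv2.imread("pics/zoom.png");w=max(a.shape[1],z.shape[1])
cv2.imwrite("pics/c$2.png",np.vstack([np.pad(i,((0,0),(0,w-i.shape[1]),(0,0))) for i in(a,z[142:])])[:, :800])
E
E
bash look.sh 8 9
```

```text
t 12.8333 mouth in tray [24.2 85.6 83.8] dip 7.87 yaw 9.09 w 0.3764916288717945 F [-0.08523126  0.72717536 -1.99149945] q [-0.27  0.19  1.85  0.07  0.97  1.11]
(392, 817, 3)
```

View pics/c9.png

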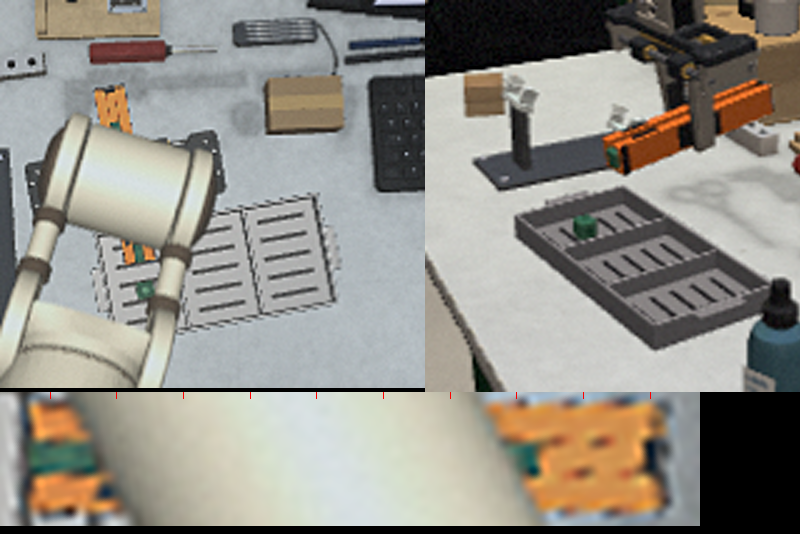

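```bash
python3 pulse.py .050 .080 .085 8,8,11.7,15.3,19,19,19,19,19,19 | tail -1
python3 - <<'E'
from pulse import *
p,R,s=state()
q,Q=pour(.050,.080,.085,-8)
T=interp(p,R,q,Q,3,False)+[pour(.05,.08,.085,-d) for d in (11.7,15.3,19,19,19,19,19)]
show(rows(p,R,T,1)[0])
E
```

```text
[[[0.008,-0.033,0.002,0.004,-0.001,0.012,1],[0,0,0,0,0,0,1],[0,-0.001,-0.008,0.646,0,0,1],[0,-0.002,-0.008,0.628,0,0,1],[0,-0.001,-0.009,0.646,0,0,1],[0,0,0,0,0,0,1],[0,0,0,0,0,0,1],[0,0,0,0,0,0,1],[0,0,0,0,0,0,1],[0,0,0,0,0,0,1]]]
[[[0.003,-0.011,0.001,0.001,0,0.004,1],[0.002,-0.011,0,0.002,-0.001,0.004,1],[0.003,-0.011,0.001,0.001,0,0.004,1],[0,-0.001,-0.008,0.646,0,0,1],[0,-0.002,-0.008,0.628,0,0,1],[0,-0.001,-0.009,0.646,0,0,1],[0,0,0,0,0,0,1],[0,0,0,0,0,0,1],[0,0,0,0,0,0,1],[0,0,0,0,0,0,1]]]
```

Request:
drive_tool:
  series:
    - [[0.001,-0.004,0,0,0,0,1],[0.002,-0.008,0.001,0,0,0.004,1],[0.002,-0.009,0,0.001,0,0.004,1],[0.002,-0.008,0.001,0.001,0,0.004,1],[0.001,-0.004,0,0,0,0,1]]

```text
time_s: 13.35
eef_pos: [0.596, -0.0166, 0.0804]
orientation: [0.759, -0.648, 0.046, -0.054]
wrist_force: [0.4, -0.2, -2.0]
grip_width: 0.378
```

Request:
drive_tool:
  series:
    - [[0,-0.001,-0.008,0.64,0,0,1],[0,-0.002,-0.008,0.64,0,0,1],[0,-0.001,-0.008,0.64,0,0,1],[0,0,0,0,0,0,1],[0,0,0,0,0,0,1],[0,0,0,0,0,0,1],[0,0,0,0,0,0,1],[0,0.002,0.008,-0.64,0,0,1],[0,0.002,0.008,-0.64,0,0,1],[0,0.002,0.008,-0.64,0,0,1]]

```text
time_s: 14.18
eef_pos: [0.5953, -0.0165, 0.0796]
orientation: [0.759, -0.648, 0.045, -0.052]
wrist_force: [0.9, 1.1, -2.1]
grip_width: 0.381
```

```bash
bash look.sh 9 10
```

```text
t 14.1833 mouth in tray [48.7 79.7 85.4] dip 7.87 yaw 9.02 w 0.3805095378624825 F [ 0.90590515  1.05620537 -2.11489283] q [-0.26  0.25  1.78  0.07  0.99  1.12]
(392, 817, 3)
```

View pics/c10.png

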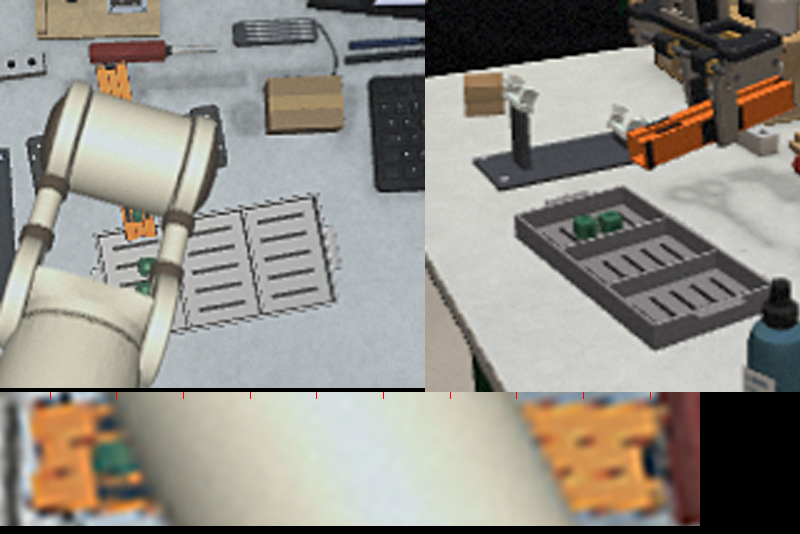

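Request:
drive_tool:
  series:
    - [[0,-0.001,-0.008,0.64,0,0,1],[0,-0.002,-0.008,0.64,0,0,1],[0,-0.001,-0.008,0.64,0,0,1],[0,0,0,0,0,0,1],[0,0,0,0,0,0,1],[0,0,0,0,0,0,1],[0,0,0,0,0,0,1],[0,0.002,0.008,-0.64,0,0,1],[0,0.002,0.008,-0.64,0,0,1],[0,0.002,0.008,-0.64,0,0,1]]

```text
time_s: 15.12
eef_pos: [0.595, -0.0165, 0.0793]
orientation: [0.759, -0.648, 0.045, -0.052]
wrist_force: [-0.3, 0.3, -2.3]
grip_width: 0.376
```

```bash
bash look.sh 10 11;  python3 - <<'E'
from pulse import *
p,R,s=state()
q,Q=pour(.040,.102,.085,-8)
T=interp(p,R,q,Q,6)
show(rows(p,R,T,1)[0])
E
```

```text
t 15.1167 mouth in tray [48.4 79.7 85.1] dip 7.88 yaw 9.02 w 0.3764391237024193 F [-0.26077993  0.32739154 -2.32964609] q [-0.26  0.25  1.78  0.07  0.98  1.12]
(392, 817, 3)
[[[-0.003,0.001,0,0,0,0,1],[-0.006,0.003,-0.001,0,-0.001,0,1],[-0.006,0.002,0,0.001,0,0,1],[-0.006,0.002,-0.001,0,0,0,1],[-0.005,0.003,0,0,-0.001,0,1],[-0.004,0.001,-0.001,0,0,0,1]]]
```

View pics/c11.png

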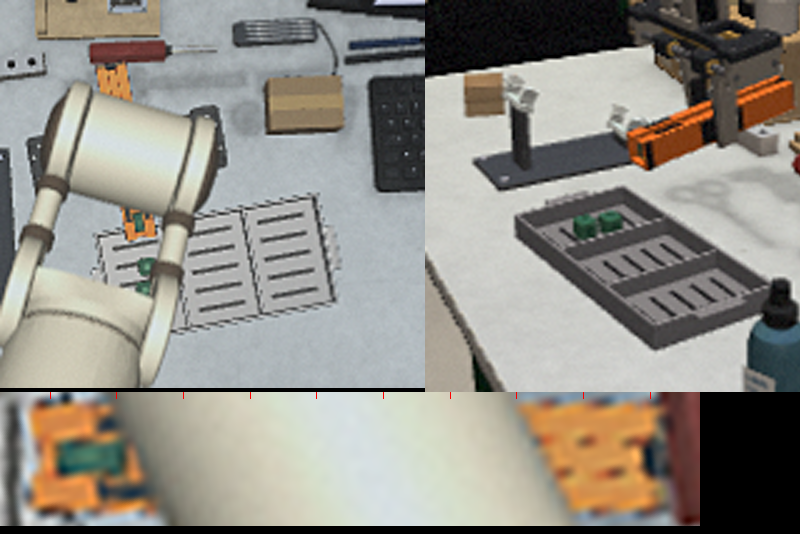

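Request:
drive_tool:
  series:
    - [[-0.003,0.001,0,0,0,0,1],[-0.006,0.003,-0.001,0,0,0,1],[-0.006,0.002,0,0,0,0,1],[-0.006,0.002,-0.001,0,0,0,1],[-0.005,0.003,0,0,0,0,1],[-0.004,0.001,0,0,0,0,1]]

```text
time_s: 15.72
eef_pos: [0.5811, 0.0051, 0.0796]
orientation: [0.759, -0.648, 0.045, -0.053]
wrist_force: [-0.4, 0.3, -2.3]
grip_width: 0.379
```

Request:
drive_tool:
  series:
    - [[0,-0.001,-0.008,0.64,0,0,1],[0,-0.002,-0.008,0.64,0,0,1],[0,-0.001,-0.008,0.64,0,0,1],[0,0,0,0,0,0,1],[0,0,0,0,0,0,1],[0,0,0,0,0,0,1],[0,0,0,0,0,0,1],[0,0,0,0,0,0,1]]

```text
time_s: 16.38
eef_pos: [0.5816, 0.0044, 0.0977]
orientation: [0.75, -0.64, 0.107, -0.126]
wrist_force: [-0.4, 0.5, -2.6]
grip_width: 0.38
```

Request:
drive_tool:
  series:
    - [[0,0.002,0.008,-0.64,0,0,1],[0,0.002,0.008,-0.64,0,0,1],[0,0.002,0.008,-0.64,0,0,1]]

```text
time_s: 16.63
eef_pos: [0.582, 0.0043, 0.0791]
orientation: [0.759, -0.648, 0.045, -0.052]
wrist_force: [0.7, -0.1, -1.4]
grip_width: 0.377
```

```bash
bash look.sh 11 12
```

```text
t 16.6333 mouth in tray [ 38.8 102.3  84.9] dip 7.87 yaw 9.02 w 0.37714002489850373 F [ 0.74828059 -0.10442862 -1.44061929] q [-0.23  0.22  1.82  0.06  0.98  1.15]
(392, 817, 3)
```

View pics/c12.png

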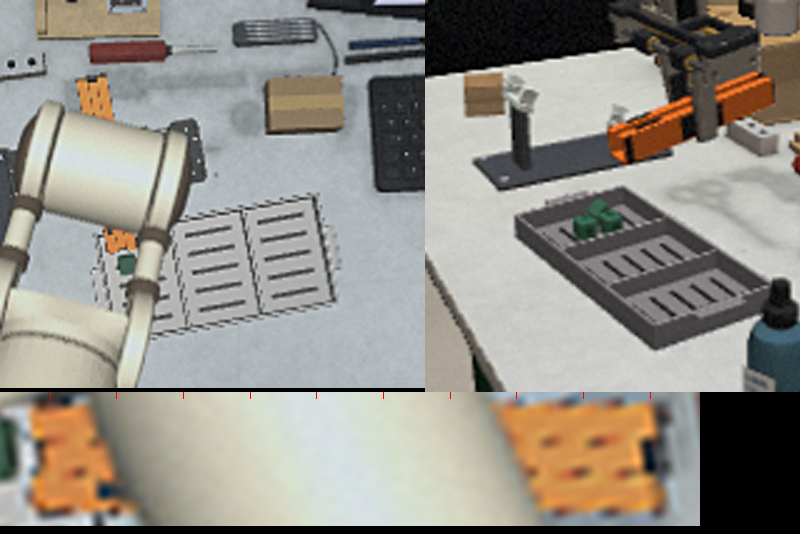

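Three stones are in the left bay, one leaning on the others (one layer, or two at most). Moving to the middle bay.

Run:
```python
from pulse import *
p,R,s=state()
q,Q=pour(.030,.004,.085,-8)
show(rows(p,R,interp(p,R,q,Q,10),1)[0])
```

```text
[[[0.007,0.001,0,0,0,0,1],[0.014,0.001,0,0,0,-0.001,1],[0.015,0.001,-0.001,0.001,0,0,1],[0.015,0.002,0,0,0,0,1],[0.015,0.001,0,0,0,-0.001,1],[0.015,0.002,-0.001,0,0,0,1],[0.015,0.001,0,0.001,0,0,1],[0.015,0.002,0,0,0,-0.001,1],[0.013,0.001,-0.001,0,0,0,1],[0.007,0.001,0,0,0,0,1]]]
```

Request:
drive_tool:
  series:
    - [[0.007,0.001,0,0,0,0,1],[0.014,0.001,0,0,0,0,1],[0.015,0.001,-0.001,0,0,0,1],[0.015,0.002,0,0,0,0,1],[0.015,0.001,0,0,0,0,1],[0.015,0.002,-0.001,0,0,0,1],[0.015,0.001,0,0,0,0,1],[0.015,0.002,0,0,0,0,1],[0.013,0.001,-0.001,0,0,0,1],[0.007,0.001,0,0,0,0,1]]

```text
time_s: 17.57
eef_pos: [0.5873, -0.0959, 0.0802]
orientation: [0.758, -0.648, 0.046, -0.053]
wrist_force: [-0.1, -0.0, -1.9]
grip_width: 0.375
```

Request:
drive_tool:
  series:
    - [[0,-0.001,-0.008,0.64,0,0,1],[0,-0.002,-0.008,0.64,0,0,1],[0,-0.001,-0.008,0.64,0,0,1],[0,0,0,0,0,0,1],[0,0,0,0,0,0,1],[0,0,0,0,0,0,1],[0,0,0,0,0,0,1],[0,0.002,0.008,-0.64,0,0,1],[0,0.002,0.008,-0.64,0,0,1],[0,0.002,0.008,-0.64,0,0,1]]

```text
time_s: 18.4
eef_pos: [0.5874, -0.0944, 0.0797]
orientation: [0.759, -0.648, 0.045, -0.052]
wrist_force: [0.0, -0.4, -3.0]
grip_width: 0.376
```

```bash
bash look.sh 12 13
```

```text
t 18.4 mouth in tray [28.6  4.  85.6] dip 7.86 yaw 9.03 w 0.3760890879792767 F [ 0.01067511 -0.4185636  -2.99815287] q [-0.4   0.25  1.78  0.09  1.    0.97]
(392, 817, 3)
```

View pics/c13.png

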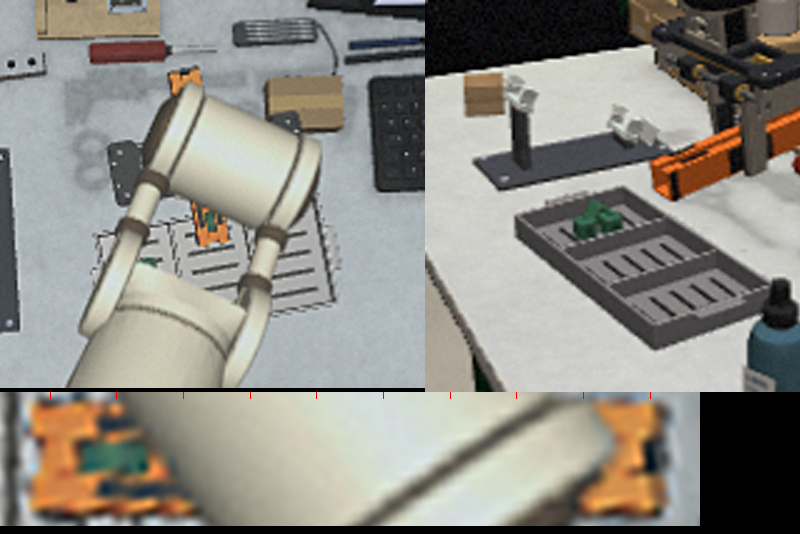

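Request:
drive_tool:
  series:
    - [[0,-0.001,-0.008,0.64,0,0,1],[0,-0.002,-0.008,0.64,0,0,1],[0,-0.001,-0.008,0.64,0,0,1],[0,0,0,0,0,0,1],[0,0,0,0,0,0,1],[0,0,0,0,0,0,1],[0,0,0,0,0,0,1],[0,0,0,0,0,0,1]]

```text
time_s: 19.17
eef_pos: [0.5866, -0.0943, 0.0979]
orientation: [0.75, -0.64, 0.107, -0.126]
wrist_force: [-0.2, 0.5, -2.6]
grip_width: 0.379
```

Request:
drive_tool:
  series:
    - [[0,0.002,0.008,-0.64,0,0,1],[0,0.002,0.008,-0.64,0,0,1],[0,0.002,0.008,-0.64,0,0,1]]

```text
time_s: 19.42
eef_pos: [0.5869, -0.0945, 0.0794]
orientation: [0.759, -0.648, 0.045, -0.052]
wrist_force: [1.0, -0.5, -1.8]
grip_width: 0.375
```

```bash
bash look.sh 13 14
```

```text
t 19.4167 mouth in tray [28.1  4.  85.2] dip 7.87 yaw 9.02 w 0.37520374927006933 F [ 0.9545933  -0.45922352 -1.75034231] q [-0.4   0.25  1.78  0.09  1.    0.97]
(392, 817, 3)
```

View pics/c14.png

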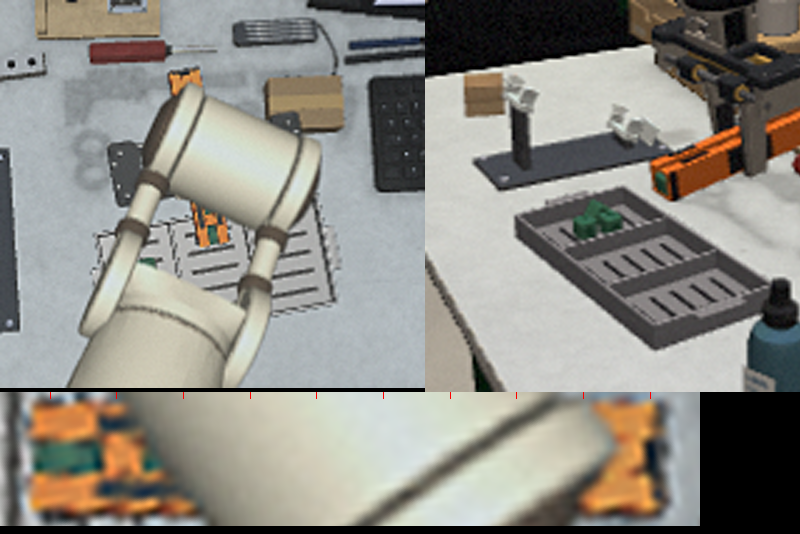

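Request:
drive_tool:
  series:
    - [[0,-0.001,-0.008,0.64,0,0,1],[0,-0.002,-0.008,0.64,0,0,1],[0,-0.001,-0.008,0.64,0,0,1],[0,0,0,0,0,0,1],[0,0,0,0,0,0,1],[0,0,0,0,0,0,1],[0,0,0,0,0,0,1],[0,0.002,0.008,-0.64,0,0,1],[0,0.002,0.008,-0.64,0,0,1],[0,0.002,0.008,-0.64,0,0,1]]

```text
time_s: 20.35
eef_pos: [0.5869, -0.0945, 0.0791]
orientation: [0.759, -0.648, 0.045, -0.052]
wrist_force: [-0.9, 0.1, -1.1]
grip_width: 0.378
```

```bash
bash look.sh 14 15;python3 - <<'E'
from pulse import *
p,R,s=state()
q,Q=pour(.050,.004,.086,-8)
show(rows(p,R,interp(p,R,q,Q,6),1)[0])
E
```

```text
t 20.35 mouth in tray [28.   3.9 85. ] dip 7.87 yaw 9.03 w 0.3780361147227281 F [-0.8563327   0.14307642 -1.12259261] q [-0.4   0.25  1.78  0.09  0.99  0.97]
(392, 817, 3)
[[[0,-0.003,0,0,0,0.001,1],[0,-0.006,0,0.001,0,0,1],[0,-0.005,0.001,0,0,0.001,1],[0,-0.006,0,0,0,0.001,1],[0,-0.005,0,0.001,0,0.001,1],[0,-0.003,0,0,0,0.001,1]]]
```

View pics/c15.png

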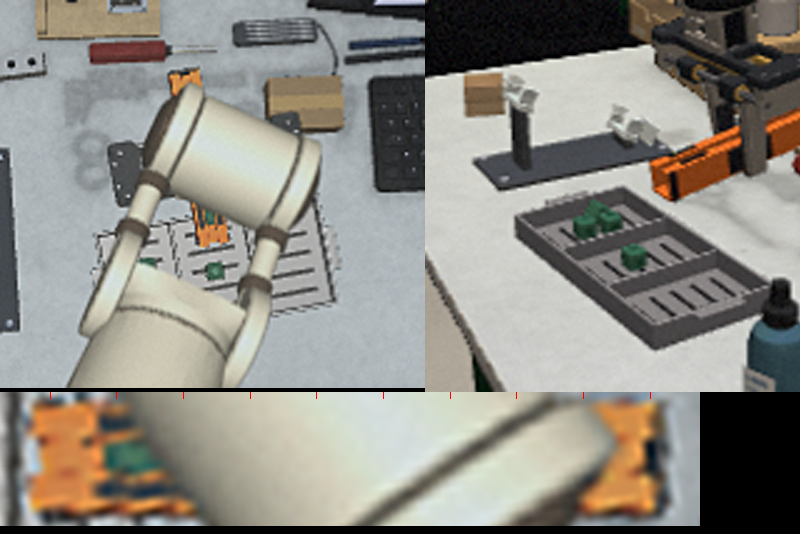

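The fourth stone is in the middle bay. I'll shift 20 mm for spread, then pulse.

Request:
drive_tool:
  series:
    - [[0,-0.003,0,0,0,0,1],[0,-0.006,0,0,0,0,1],[0,-0.006,0.001,0,0,0,1],[0,-0.006,0,0,0,0,1],[0,-0.005,0,0,0,0,1],[0,-0.003,0,0,0,0,1]]

```text
time_s: 20.95
eef_pos: [0.6082, -0.091, 0.0817]
orientation: [0.759, -0.648, 0.046, -0.053]
wrist_force: [-0.1, 0.7, -1.8]
grip_width: 0.374
```

Request:
drive_tool:
  series:
    - [[0,-0.001,-0.008,0.64,0,0,1],[0,-0.002,-0.008,0.64,0,0,1],[0,-0.001,-0.008,0.64,0,0,1],[0,0,0,0,0,0,1],[0,0,0,0,0,0,1],[0,0,0,0,0,0,1],[0,0,0,0,0,0,1],[0,0,0,0,0,0,1]]

```text
time_s: 21.62
eef_pos: [0.6074, -0.091, 0.0995]
orientation: [0.75, -0.64, 0.107, -0.126]
wrist_force: [-0.4, 0.2, -1.4]
grip_width: 0.378
```

Request:
drive_tool:
  series:
    - [[0,0.002,0.008,-0.64,0,0,1],[0,0.002,0.008,-0.64,0,0,1],[0,0.002,0.008,-0.64,0,0,1]]

```text
time_s: 21.87
eef_pos: [0.6077, -0.0911, 0.0811]
orientation: [0.759, -0.648, 0.045, -0.052]
wrist_force: [0.4, 0.7, -1.5]
grip_width: 0.377
```

```bash
bash look.sh 15 16
```

```text
t 21.8667 mouth in tray [49.2  4.  86.9] dip 7.87 yaw 9.02 w 0.37701281591449326 F [ 0.40593481  0.74556037 -1.47777059] q [-0.38  0.3   1.72  0.08  1.01  0.99]
(392, 817, 3)
```

View pics/c16.png

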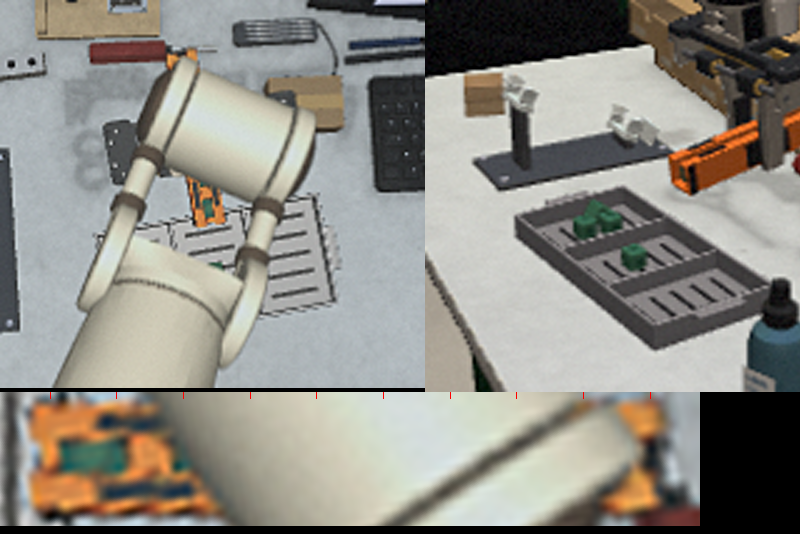

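Request:
drive_tool:
  series:
    - [[0,-0.001,-0.008,0.64,0,0,1],[0,-0.002,-0.008,0.64,0,0,1],[0,-0.001,-0.008,0.64,0,0,1],[0,0,0,0,0,0,1],[0,0,0,0,0,0,1],[0,0,0,0,0,0,1],[0,0,0,0,0,0,1],[0,0,0,0,0,0,1],[0,0,0,0,0,0,1]]

```text
time_s: 22.72
eef_pos: [0.607, -0.0909, 0.0991]
orientation: [0.75, -0.64, 0.107, -0.126]
wrist_force: [-0.1, 0.3, -1.8]
grip_width: 0.379
```

Request:
drive_tool:
  series:
    - [[0,0.002,0.008,-0.64,0,0,1],[0,0.002,0.008,-0.64,0,0,1],[0,0.002,0.008,-0.64,0,0,1]]

```text
time_s: 22.97
eef_pos: [0.6074, -0.0912, 0.0808]
orientation: [0.759, -0.648, 0.045, -0.052]
wrist_force: [-0.4, 0.9, -2.0]
grip_width: 0.38
```

```bash
bash look.sh 16 17
```

```text
t 22.9667 mouth in tray [48.8  4.  86.6] dip 7.88 yaw 9.02 w 0.3801335862232296 F [-0.36500746  0.91868348 -1.96150693] q [-0.38  0.29  1.72  0.08  1.01  0.99]
(392, 817, 3)
```

View pics/c17.png

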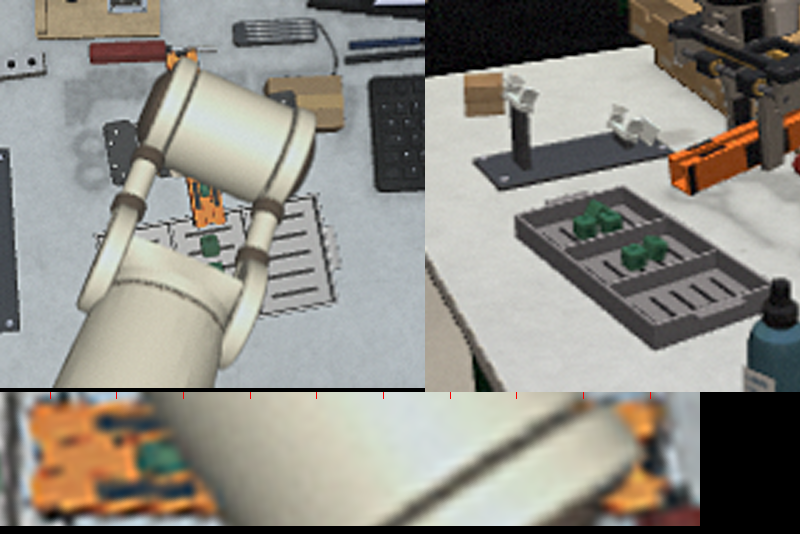

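Left has 3, middle 2, and three remain for the right bay.

Run:
```python
from pulse import *
p,R,s=state()
q,Q=pour(.025,-.086,.085,-8)
show(rows(p,R,interp(p,R,q,Q,10),1)[0])
```

```text
[[[0.006,0.002,0,0,0,0,1],[0.013,0.003,-0.001,0,0,0,1],[0.014,0.004,0,0,0,0.001,1],[0.013,0.004,0,0,0,0,1],[0.014,0.003,-0.001,0.001,0.001,0.001,1],[0.014,0.004,0,0,0,0,1],[0.014,0.004,-0.001,0,0,0,1],[0.014,0.004,0,0,0,0.001,1],[0.012,0.003,0,0,0,0,1],[0.006,0.002,-0.001,0,0,0,1]]]
```

Request:
drive_tool:
  series:
    - [[0.006,0.002,0,0,0,0,1],[0.013,0.003,-0.001,0,0,0,1],[0.014,0.004,0,0,0,0,1],[0.013,0.004,0,0,0,0,1],[0.014,0.003,-0.001,0,0,0,1],[0.014,0.004,0,0,0,0,1],[0.014,0.004,-0.001,0,0,0,1],[0.014,0.004,0,0,0,0,1],[0.012,0.003,0,0,0,0,1],[0.006,0.002,-0.001,0,0,0,1]]

```text
time_s: 23.9
eef_pos: [0.5964, -0.1854, 0.0801]
orientation: [0.758, -0.648, 0.046, -0.053]
wrist_force: [0.7, 0.2, -2.1]
grip_width: 0.375
```

Request:
drive_tool:
  series:
    - [[0,-0.001,-0.008,0.64,0,0,1],[0,-0.002,-0.008,0.64,0,0,1],[0,-0.001,-0.008,0.64,0,0,1],[0,0,0,0,0,0,1],[0,0,0,0,0,0,1],[0,0,0,0,0,0,1],[0,0,0,0,0,0,1],[0,0,0,0,0,0,1],[0,0,0,0,0,0,1]]

```text
time_s: 24.65
eef_pos: [0.5962, -0.1837, 0.0983]
orientation: [0.75, -0.64, 0.107, -0.126]
wrist_force: [0.2, 0.4, -2.0]
grip_width: 0.378
```

Request:
drive_tool:
  series:
    - [[0,0.002,0.008,-0.64,0,0,1],[0,0.002,0.008,-0.64,0,0,1],[0,0.002,0.008,-0.64,0,0,1]]

```text
time_s: 24.9
eef_pos: [0.5965, -0.184, 0.08]
orientation: [0.759, -0.648, 0.045, -0.052]
wrist_force: [-0.0, -0.8, -1.7]
grip_width: 0.376
```

```bash
bash look.sh 17 18
```

```text
t 24.9 mouth in tray [ 23.4 -86.   85.8] dip 7.87 yaw 9.01 w 0.37634219470350666 F [-0.02081425 -0.80917482 -1.66044082] q [-0.54  0.33  1.69  0.1   1.03  0.83]
(392, 817, 3)
```

View pics/c18.png

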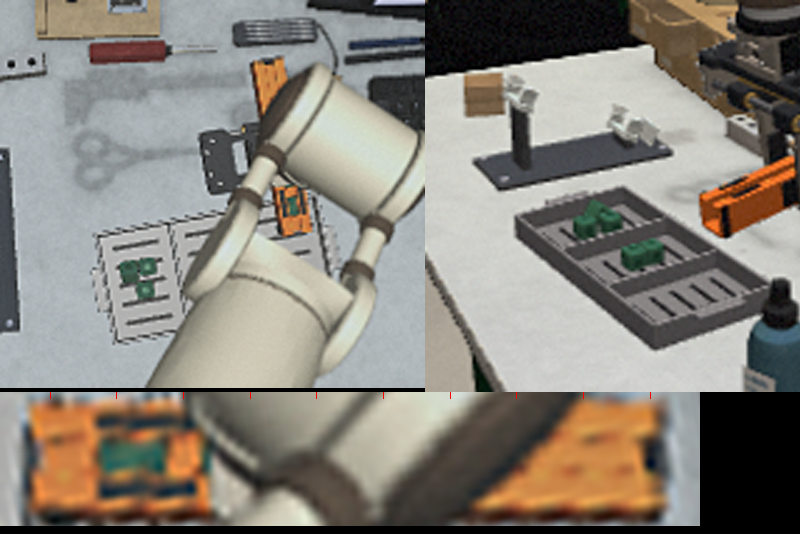

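Request:
drive_tool:
  series:
    - [[0,-0.001,-0.008,0.64,0,0,1],[0,-0.002,-0.008,0.64,0,0,1],[0,-0.001,-0.008,0.64,0,0,1],[0,0,0,0,0,0,1],[0,0,0,0,0,0,1],[0,0,0,0,0,0,1],[0,0,0,0,0,0,1],[0,0,0,0,0,0,1],[0,0,0,0,0,0,1],[0,0,0,0,0,0,1]]

```text
time_s: 25.83
eef_pos: [0.5958, -0.1838, 0.098]
orientation: [0.75, -0.64, 0.107, -0.126]
wrist_force: [0.2, -0.1, -2.7]
grip_width: 0.375
```

Request:
drive_tool:
  series:
    - [[0,0.002,0.008,-0.64,0,0,1],[0,0.002,0.008,-0.64,0,0,1],[0,0.002,0.008,-0.64,0,0,1]]

```text
time_s: 26.08
eef_pos: [0.5962, -0.1842, 0.0797]
orientation: [0.759, -0.648, 0.045, -0.052]
wrist_force: [0.7, -0.5, -1.1]
grip_width: 0.379
```

```bash
bash look.sh 18 19
```

```text
t 26.0833 mouth in tray [ 23.  -86.   85.5] dip 7.88 yaw 9.01 w 0.379441993441738 F [ 0.73657155 -0.45925245 -1.12237549] q [-0.54  0.32  1.69  0.1   1.03  0.83]
(392, 817, 3)
```

View pics/c19.png

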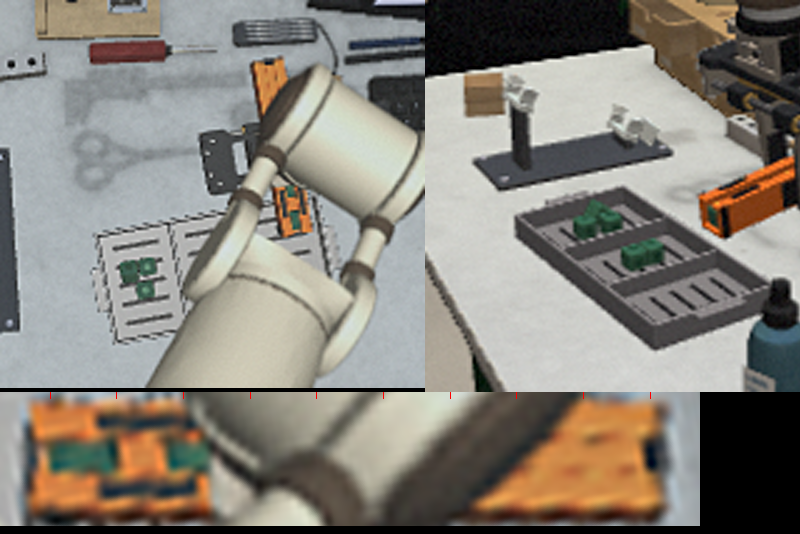

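Request:
drive_tool:
  series:
    - [[0,-0.001,-0.008,0.64,0,0,1],[0,-0.002,-0.008,0.64,0,0,1],[0,-0.001,-0.008,0.64,0,0,1],[0,0,0,0,0,0,1],[0,0,0,0,0,0,1],[0,0,0,0,0,0,1],[0,0,0,0,0,0,1],[0,0,0,0,0,0,1],[0,0,0,0,0,0,1]]

```text
time_s: 26.93
eef_pos: [0.5957, -0.1838, 0.0977]
orientation: [0.75, -0.64, 0.107, -0.126]
wrist_force: [-0.2, -1.3, -1.0]
grip_width: 0.374
```

Request:
drive_tool:
  series:
    - [[0,0.002,0.008,-0.64,0,0,1],[0,0.002,0.008,-0.64,0,0,1],[0,0.002,0.008,-0.64,0,0,1]]

```text
time_s: 27.18
eef_pos: [0.596, -0.1842, 0.0793]
orientation: [0.759, -0.648, 0.045, -0.052]
wrist_force: [-0.1, 0.1, -2.0]
grip_width: 0.378
```

```bash
bash look.sh 19 20;python3 - <<'E'
from pulse import *
p,R,s=state()
q,Q=pour(.048,-.080,.086,-8)
show(rows(p,R,interp(p,R,q,Q,6),1)[0])
E
```

```text
t 27.1833 mouth in tray [ 22.9 -86.   85.1] dip 7.87 yaw 9.01 w 0.37789291000277714 F [-0.14177956  0.05150587 -2.03994641] q [-0.54  0.32  1.69  0.1   1.02  0.83]
(392, 817, 3)
[[[-0.001,-0.004,0,0,0,0.001,1],[-0.001,-0.006,0.001,0,0.001,0.001,1],[-0.002,-0.006,0,0,0,0.002,1],[-0.001,-0.006,0.001,0.001,0.001,0.001,1],[-0.001,-0.007,0,0,0,0.002,1],[-0.001,-0.003,0,0,0.001,0.001,1]]]
```

View pics/c20.png

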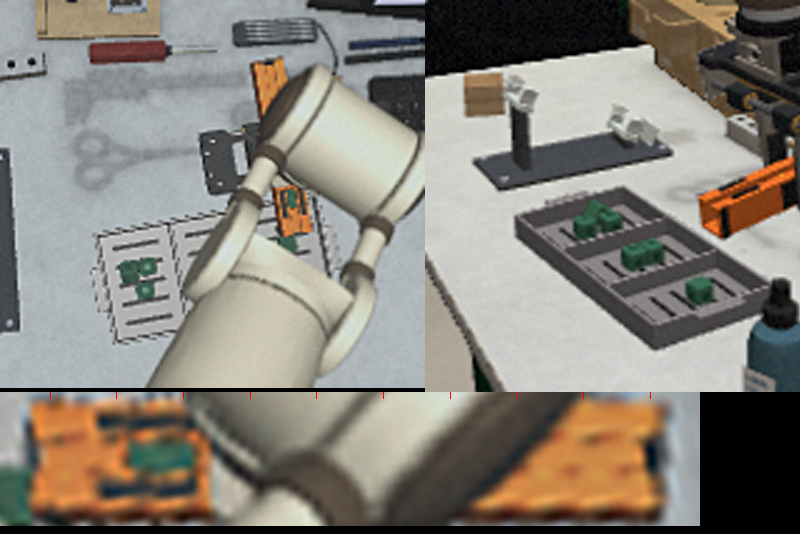

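Request:
drive_tool:
  series:
    - [[0,0.003,0,0,0,0,1],[0,0.006,-0.001,0,0,0,1],[0,0.006,0,0,0,0,1],[0,0.006,0,0,0,0,1],[0,0.003,0,0,0,0,1]]

```text
time_s: 27.7
eef_pos: [0.5769, -0.1869, 0.0775]
orientation: [0.758, -0.648, 0.045, -0.053]
wrist_force: [0.3, -0.5, -1.0]
grip_width: 0.378
```

Request:
drive_tool:
  series:
    - [[0,-0.001,-0.008,0.64,0,0,1],[0,-0.002,-0.008,0.64,0,0,1],[0,-0.001,-0.008,0.64,0,0,1],[0,0,0,0,0,0,1],[0,0,0,0,0,0,1],[0,0,0,0,0,0,1],[0,0,0,0,0,0,1],[0,0,0,0,0,0,1],[0,0,0,0,0,0,1],[0,0,0,0,0,0,1]]

```text
time_s: 28.53
eef_pos: [0.5775, -0.1867, 0.0955]
orientation: [0.75, -0.64, 0.107, -0.126]
wrist_force: [0.8, 0.3, -1.2]
grip_width: 0.379
```

Request:
drive_tool:
  series:
    - [[0,0,0,0,0,0,1],[0,0.002,0.008,-0.64,0,0,1],[0,0.002,0.008,-0.64,0,0,1],[0,0.002,0.008,-0.64,0,0,1]]

```text
time_s: 28.87
eef_pos: [0.5778, -0.1871, 0.0773]
orientation: [0.759, -0.648, 0.045, -0.052]
wrist_force: [-0.3, 0.1, -1.0]
grip_width: 0.375
```

```bash
bash look.sh 20 21
```

```text
t 28.8667 mouth in tray [  4.4 -86.   83.1] dip 7.88 yaw 9.0 w 0.375379484574046 F [-0.31334309  0.11621117 -0.98771944] q [-0.56  0.29  1.74  0.11  1.01  0.8 ]
(392, 817, 3)
```

View pics/c21.png

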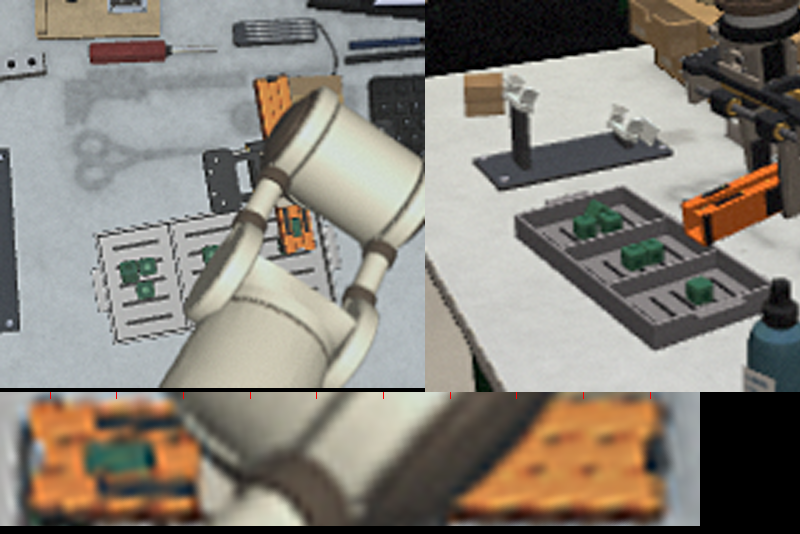

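Request:
drive_tool:
  series:
    - [[0,-0.001,-0.008,0.66,0,0,1],[0,-0.002,-0.008,0.66,0,0,1],[0,-0.001,-0.008,0.66,0,0,1],[0,0,0,0,0,0,1],[0,0,0,0,0,0,1],[0,0,0,0,0,0,1],[0,0,0,0,0,0,1],[0,0,0,0,0,0,1],[0,0,0,0,0,0,1],[0,0,0,0,0,0,1]]

```text
time_s: 29.8
eef_pos: [0.5773, -0.1867, 0.0953]
orientation: [0.75, -0.64, 0.109, -0.128]
wrist_force: [-0.5, 0.7, -2.5]
grip_width: 0.377
```

Request:
drive_tool:
  series:
    - [[0,0,0,0,0,0,1],[0,0.002,0.008,-0.66,0,0,1],[0,0.002,0.008,-0.66,0,0,1],[0,0.002,0.008,-0.66,0,0,1]]

```text
time_s: 30.13
eef_pos: [0.5776, -0.1872, 0.077]
orientation: [0.759, -0.648, 0.045, -0.052]
wrist_force: [0.5, 0.9, -0.8]
grip_width: 0.377
```

```bash
bash look.sh 21 22
```

```text
t 30.1333 mouth in tray [  4.2 -86.   82.8] dip 7.88 yaw 9.0 w 0.3767145651717205 F [ 0.49716208  0.87057655 -0.82112452] q [-0.56  0.29  1.74  0.11  1.01  0.8 ]
(392, 817, 3)
```

View pics/c22.png

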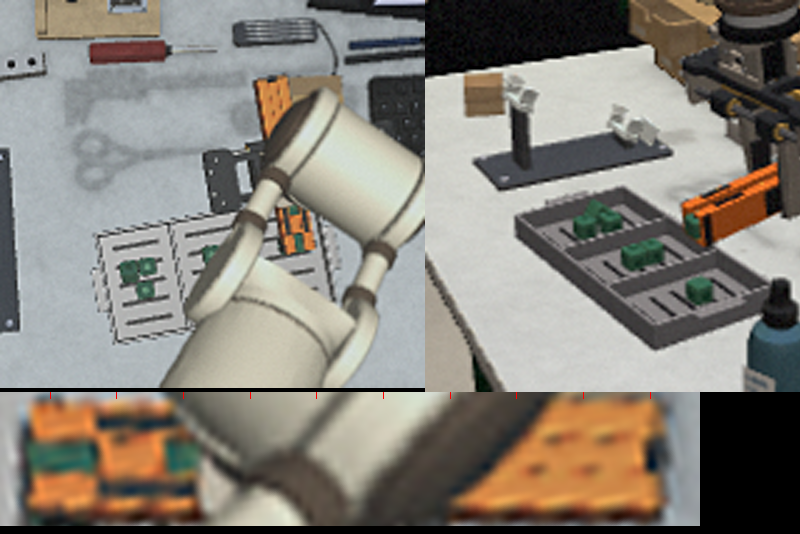

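Request:
drive_tool:
  series:
    - [[0,-0.001,-0.008,0.66,0,0,1],[0,-0.002,-0.008,0.66,0,0,1],[0,-0.001,-0.008,0.66,0,0,1],[0,0,0,0,0,0,1],[0,0,0,0,0,0,1],[0,0,0,0,0,0,1],[0,0,0,0,0,0,1],[0,0.002,0.008,-0.66,0,0,1],[0,0.002,0.008,-0.66,0,0,1],[0,0.002,0.008,-0.66,0,0,1]]

```text
time_s: 31.07
eef_pos: [0.5779, -0.1871, 0.0767]
orientation: [0.759, -0.648, 0.045, -0.052]
wrist_force: [0.2, -0.1, -1.5]
grip_width: 0.378
```

```bash
bash look.sh 22 23
```

```text
t 31.0667 mouth in tray [  4.5 -86.1  82.5] dip 7.86 yaw 9.03 w 0.37828746421731824 F [ 0.24652241 -0.09130426 -1.50605617] q [-0.56  0.29  1.74  0.11  1.01  0.8 ]
(392, 817, 3)
```

View pics/c23.png

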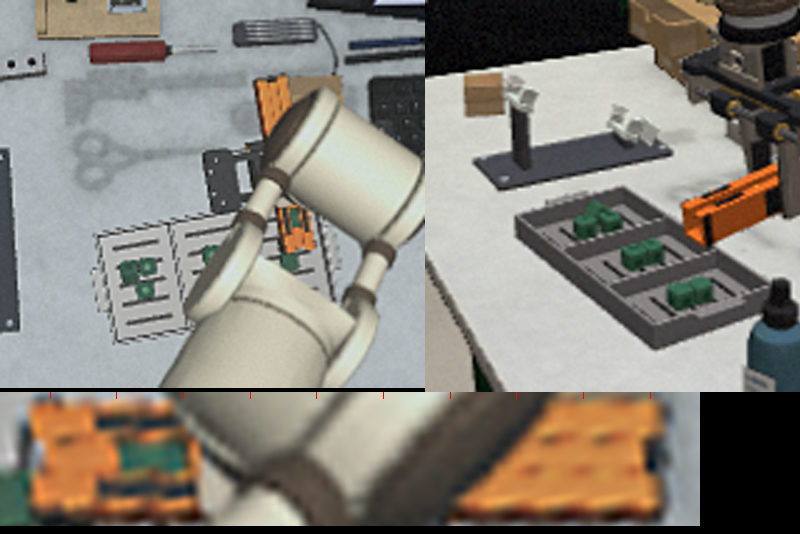

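Run:
```python
from pulse import *
p,R,s=state()
q,Q=pour(.052,-.088,.086,-8)
show(rows(p,R,interp(p,R,q,Q,10),1)[0])
show(seq(.052,-.088,.086,[12,16,20,20.5]+[20.5]*6,q,Q)[0])
q,Q=pour(.052,-.088,.086,-20.5)
show(seq(.052,-.088,.086,[24,28,30,30,30],q,Q)[0])
```

```text
[[[0,-0.003,0,0,0,0.001,1],[0.001,-0.007,0,0,0,0.001,1],[0,-0.007,0.001,0.001,0,0.001,1],[0,-0.007,0,0,0,0.002,1],[0.001,-0.007,0,0,0.001,0.001,1],[0,-0.007,0.001,0,0,0.001,1],[0,-0.007,0,0.001,0,0.002,1],[0.001,-0.007,0,0,0,0.001,1],[0,-0.007,0.001,0,0,0.001,1],[0,-0.003,0,0,0,0.001,1]]]
[[[0,-0.001,-0.009,0.698,0,0,1],[0,-0.002,-0.009,0.698,0,0,1],[0,-0.001,-0.009,0.698,0,0,1],[0,-0.001,-0.001,0.088,0,0,1],[0,0,0,0,0,0,1],[0,0,0,0,0,0,1],[0,0,0,0,0,0,1],[0,0,0,0,0,0,1],[0,0,0,0,0,0,1],[0,0,0,0,0,0,1]]]
[[[0,-0.001,-0.008,0.611,0,0,1],[0,-0.002,-0.009,0.698,0,0,1],[0,-0.001,-0.004,0.349,0,0,1],[0,0,0,0,0,0,1],[0,0,0,0,0,0,1]]]
```

Request:
drive_tool:
  series:
    - [[0,-0.003,0,0,0,0,1],[0.001,-0.007,0,0,0,0,1],[0,-0.007,0.001,0,0,0,1],[0,-0.007,0,0,0,0,1],[0.001,-0.007,0,0,0,0,1],[0,-0.007,0.001,0,0,0,1],[0,-0.007,0,0,0,0,1],[0.001,-0.007,0,0,0,0,1],[0,-0.007,0,0,0,0,1],[0,-0.003,0,0,0,0,1]]

```text
time_s: 32.0
eef_pos: [0.6242, -0.1818, 0.0818]
orientation: [0.759, -0.648, 0.046, -0.053]
wrist_force: [0.4, 0.3, -0.9]
grip_width: 0.379
```

Request:
drive_tool:
  series:
    - [[0,-0.001,-0.009,0.698,0,0,1],[0,-0.002,-0.009,0.698,0,0,1],[0,-0.001,-0.009,0.698,0,0,1],[0,-0.001,-0.001,0.088,0,0,1],[0,0,0,0,0,0,1],[0,0,0,0,0,0,1],[0,0,0,0,0,0,1],[0,0,0,0,0,0,1],[0,0,0,0,0,0,1],[0,0,0,0,0,0,1]]

```text
time_s: 32.83
eef_pos: [0.6227, -0.1817, 0.1027]
orientation: [0.749, -0.639, 0.115, -0.135]
wrist_force: [-0.2, -0.6, -2.1]
grip_width: 0.376
```

```bash
bash look.sh 23 24
```

```text
t 32.8333 mouth in tray [ 50.7 -87.9  87.3] dip 20.51 yaw 9.05 w 0.37611813092443563 F [-0.16092731 -0.64727627 -2.11593943] q [-0.59  0.23  1.79  0.32  0.88  0.65]
(392, 817, 3)
```

View pics/c24.png

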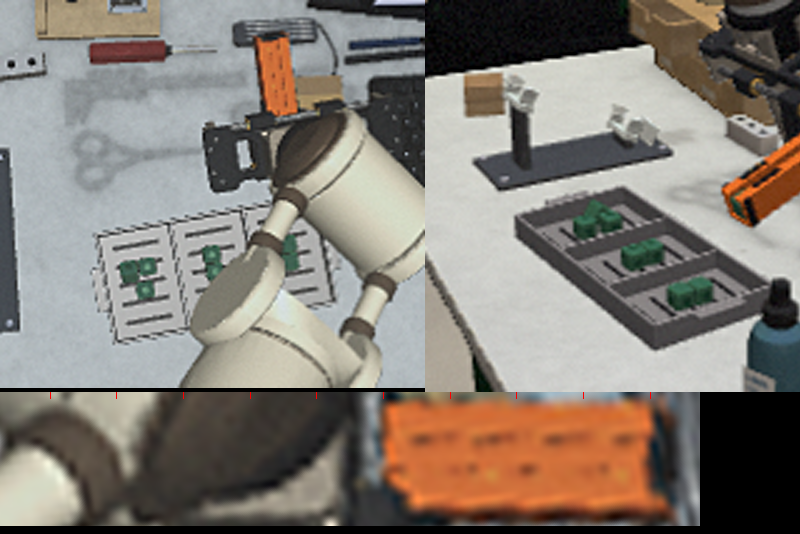

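The last stone is at the lip. I'll finish the pour.

Request:
drive_tool:
  series:
    - [[0,0,0,0,0,0,1],[0,0,0,0,0,0,1],[0,0,0,0,0,0,1],[0,-0.001,-0.008,0.611,0,0,1],[0,-0.002,-0.009,0.698,0,0,1],[0,-0.001,-0.004,0.349,0,0,1],[0,0,0,0,0,0,1],[0,0,0,0,0,0,1]]

```text
time_s: 33.6
eef_pos: [0.6186, -0.1827, 0.1185]
orientation: [0.734, -0.627, 0.168, -0.197]
wrist_force: [-0.8, -0.3, -1.4]
grip_width: 0.374
```

```bash
bash look.sh 24 25
```

```text
t 33.6 mouth in tray [ 50.4 -88.2  87.5] dip 29.97 yaw 8.98 w 0.37380789484060345 F [-0.80669963 -0.26410426 -1.40391506] q [-0.66  0.14  1.92  0.54  0.79  0.42]
(392, 817, 3)
```

View pics/c25.png

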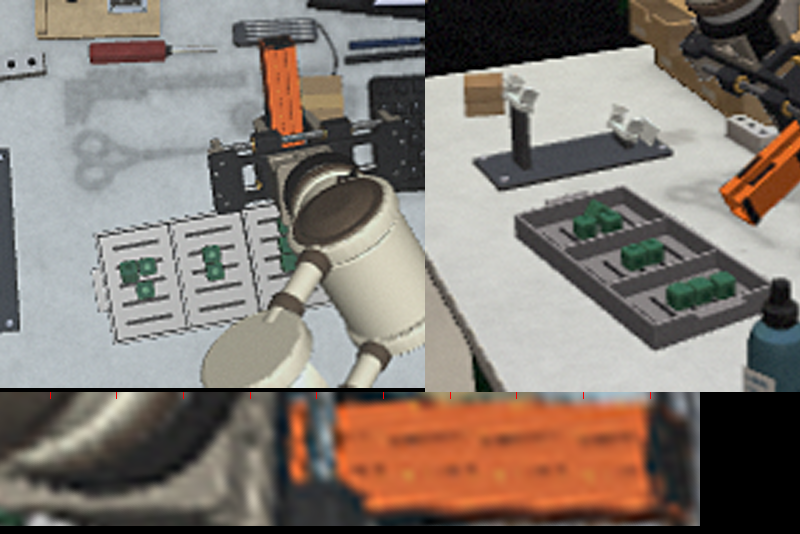

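All 8 are out (left 3, middle 2, right 3) and the bore is empty. Now I'll return the shaker above the cradle.

Run:
```python
from plan import *
h=np.load("home.npz");Q=Rot.from_quat(h["q"]);q=h["p"]+Q.apply([0,0,-.09])
p,R,s=state()
rs,pe,Re=rows(p,R,interp(p,R,q,Q,18),1);show(rs);print(pe-q)
```

```text
[[[-0.009,0,-0.001,-0.192,0.001,0.022,1],[-0.021,0.001,-0.001,-0.416,0.002,0.047,1],[-0.028,0.002,-0.003,-0.566,0.002,0.065,1],[-0.03,0.001,-0.002,-0.603,0.003,0.069,1],[-0.029,0.002,-0.002,-0.604,0.002,0.069,1],[-0.03,0.003,-0.002,-0.603,0.003,0.069,1],[-0.03,0.002,-0.002,-0.604,0.003,0.069,1],[-0.029,0.003,-0.001,-0.604,0.003,0.069,1],[-0.03,0.004,-0.002,-0.603,0.002,0.069,1],[-0.03,0.003,-0.001,-0.604,0.003,0.069,1]]]
[[[-0.029,0.004,-0.001,-0.603,0.003,0.069,1],[-0.03,0.005,-0.001,-0.604,0.002,0.069,1],[-0.03,0.004,0,-0.603,0.003,0.069,1],[-0.029,0.005,-0.001,-0.604,0.003,0.069,1],[-0.03,0.004,0,-0.604,0.002,0.068,1],[-0.027,0.005,0,-0.565,0.003,0.065,1],[-0.02,0.004,0.001,-0.416,0.002,0.048,1],[-0.01,0.001,0,-0.192,0,0.022,1]]]
[ 3.31901825e-04  2.02369557e-04 -7.57296099e-05]
```

Request:
drive_tool:
  series:
    - [[-0.009,0,-0.001,-0.192,0.001,0.022,1],[-0.021,0.001,-0.001,-0.416,0.002,0.047,1],[-0.028,0.002,-0.003,-0.566,0.002,0.065,1],[-0.03,0.001,-0.002,-0.603,0.003,0.069,1],[-0.029,0.002,-0.002,-0.604,0.002,0.069,1],[-0.03,0.003,-0.002,-0.603,0.003,0.069,1],[-0.03,0.002,-0.002,-0.604,0.003,0.069,1],[-0.029,0.003,-0.001,-0.604,0.003,0.069,1],[-0.03,0.004,-0.002,-0.603,0.002,0.069,1],[-0.03,0.003,-0.001,-0.604,0.003,0.069,1]]

```text
time_s: 34.53
eef_pos: [0.5744, 0.014, 0.1294]
orientation: [0.741, -0.672, -0.01, 0.003]
wrist_force: [-0.2, -0.1, -1.4]
grip_width: 0.383
```

Request:
drive_tool:
  series:
    - [[-0.029,0.004,-0.001,-0.603,0.003,0.069,1],[-0.03,0.005,-0.001,-0.604,0.002,0.069,1],[-0.03,0.004,0,-0.603,0.003,0.069,1],[-0.029,0.005,-0.001,-0.604,0.003,0.069,1],[-0.03,0.004,0,-0.604,0.002,0.068,1],[-0.027,0.005,0,-0.565,0.003,0.065,1],[-0.02,0.004,0.001,-0.416,0.002,0.048,1],[-0.01,0.001,0,-0.192,0,0.022,1],[0,0,0,0,0,0,1],[0,0,0,0,0,0,1]]

```text
time_s: 35.37
eef_pos: [0.5391, 0.164, 0.1362]
orientation: [0.708, -0.672, -0.148, 0.157]
wrist_force: [-0.8, -0.7, -0.2]
grip_width: 0.377
```

Run:
```python
from plan import *
from ov import *
from bench import *
h=np.load("home.npz");Q=Rot.from_quat(h["q"]);
p,R,s=info()
print("to home, tool axes mm",R.inv().apply(h["p"]-p)*1e3,"rot deg",np.degrees((R.inv()*Q).as_rotvec()))
S=snapshot("side");np.savez("s26.npz",**S);T=snapshot("top");np.savez("t26.npz",**T)
Rs=R*ST.inv();g=p+R.apply([0,0,-.019])
B=[(boxe(g,Rs.as_matrix(),[-.095,-.016,-.016],[.095,.016,.016]),(255,0,255))]
overlay(S,B,(150,235,195,300),4,"pics/_a.png")
S3=load("side3.npz");
H=np.load("home.npz");p3=np.array([0.5361,0.1636,0.1298]);g3=p3+Q.apply([0,0,-.019]);R3=Q*ST.inv()
overlay(S3,[(boxe(g3,R3.as_matrix(),[-.095,-.016,-.016],[.095,.016,.016]),(255,0,255))],(150,235,195,300),3.6,"pics/_b.png")
a=cv2.imread("pics/_a.png");b=cv2.imread("pics/_b.png");a=cv2.resize(a,(b.shape[1],b.shape[0]));cv2.imwrite("pics/c26.png",np.hstack([a,b]))
cv2.imwrite("pics/top26.png",T["color"][120:300,100:400].repeat(2,0).repeat(2,1))
```

```text
t 35.3667 mouth in tray [ 40.8 274.9 193.4] dip -24.91 yaw 3.02 w 0.3766732687024474 F [-0.84813676 -0.68043787 -0.1652963 ] q [0.08 0.55 1.31 0.01 1.71 1.59]
to home, tool axes mm [ 0.11363986  0.79824988 89.82677166] rot deg [-0.0886938  -0.02502489  0.01504071]
```

View pics/c26.png

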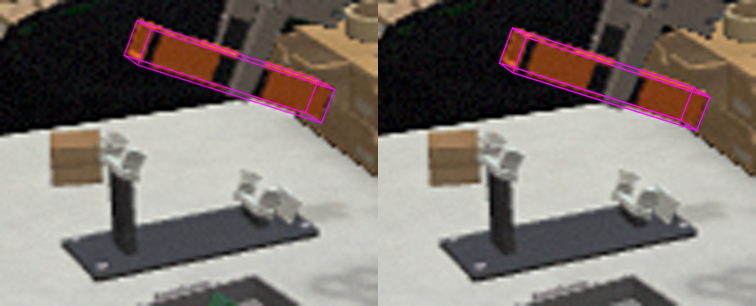

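View pics/top26.png

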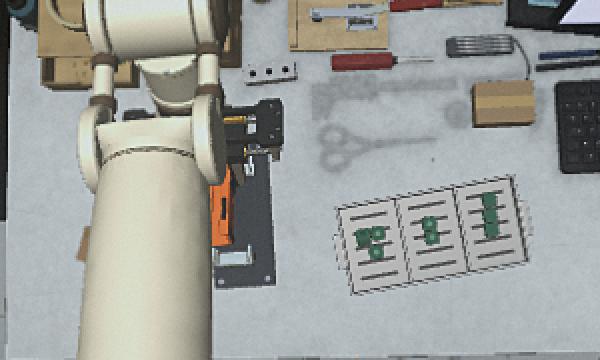

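The grip offset is unchanged from lift-off (the overlays match) and the tray shows 3/2/3. Lowering now.

Request:
drive_tool:
  series:
    - [[0,0.001,0.006,-0.01,0,0,1],[0,0,0.016,0,0,0,1],[0,0,0.02,0,0,0,1],[0,0,0.02,0,0,0,1],[0,0,0.018,0,0,0,1],[0,0,0.014,0,0,0,1],[0,0,0.01,0,0,0,1],[0,0,0.007,0,0,0,1],[0,0,0.005,0,0,0,1],[0,0,0,0,0,0,1]]

```text
time_s: 36.3
eef_pos: [0.5008, 0.1622, 0.0575]
orientation: [0.708, -0.672, -0.15, 0.157]
wrist_force: [-0.7, -0.1, -1.5]
grip_width: 0.375
```

```bash
cat > hm.py <<'E'
from plan import *
h=np.load("home.npz");Q=Rot.from_quat(h["q"]);p,R,s=state()
print("to home, tool axes mm",(R.inv().apply(h["p"]-p)*1e3).round(2),"rot deg",np.degrees((R.inv()*Q).as_rotvec()).round(3),s["wrist_force"],s["wrist_torque"])
E
python3 hm.py
```

```text
to home, tool axes mm [ 0.35 -0.86  2.31] rot deg [ 0.068  0.038 -0.004] [-0.67883072 -0.09419798 -1.51374317] [ 0.01273123 -0.2890862   0.01119185]
```

Request:
drive_tool:
  series:
    - [[0,-0.001,0.001,0.01,0,0,1],[0.001,0,0.001,0,0,0,1],[0,0,0.001,0,0,0,1],[0,0,0,0,0,0,1],[0,0,0,0,0,0,1]]

```text
time_s: 36.72
eef_pos: [0.5012, 0.1615, 0.0557]
orientation: [0.708, -0.672, -0.149, 0.156]
wrist_force: [0.5, -0.7, -1.3]
grip_width: 0.378
```

```bash
python3 hm.py
python3 - <<'E'
from h import *
from bench import *
S=snapshot("side");np.savez("s27.npz",**S);cv2.imwrite("pics/s27.png",cv2.resize(S["color"][150:230,195:320],None,fx=6,fy=6,interpolation=cv2.INTER_CUBIC))
E
```

```text
to home, tool axes mm [-0.34  0.2   0.83] rot deg [-0.048  0.037  0.001] [ 0.46648434 -0.7240795  -1.30233347] [ 0.05958018 -0.31694564  0.04865054]
```

View pics/s27.png

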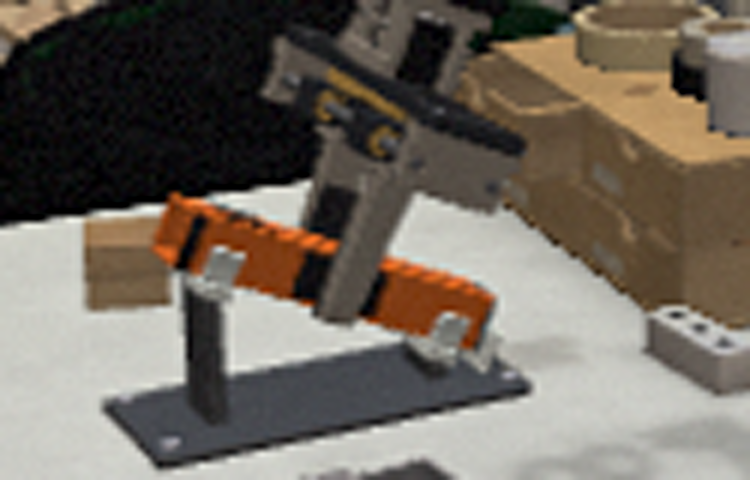

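Request:
drive_tool:
  series:
    - [[0,0,0.001,0,0,0,1],[0,0,0,0,0,0,1],[0,0,0,0,0,0,0.55],[0,0,0,0,0,0,0.4],[0,0,0,0,0,0,0.2],[0,0,0,0,0,0,0],[0,0,0,0,0,0,0],[0,0,0,0,0,0,0],[0,0,0,0,0,0,0],[0,0,0,0,0,0,0]]

```text
time_s: 37.6
eef_pos: [0.5006, 0.1614, 0.0549]
orientation: [0.708, -0.672, -0.149, 0.157]
wrist_force: [0.1, -0.2, -0.8]
grip_width: 0.937
```

Request:
drive_tool:
  series:
    - [[0,0,0,0,0,0,0],[0,0,0,0,0,0,0],[0,0,-0.008,0,0,0,0],[0,0,-0.016,0,0,0,0],[0,0,-0.024,0,0,0,0],[0,0,-0.03,0,0,0,0],[0,0,-0.03,0,0,0,0],[0,0,-0.03,0,0,0,0],[0,0,-0.02,0,0,0,0],[0,0,-0.01,0,0,0,0]]

```text
time_s: 38.43
eef_pos: [0.5562, 0.1642, 0.1726]
orientation: [0.709, -0.673, -0.147, 0.155]
wrist_force: [-0.3, 0.0, 0.3]
grip_width: 1.001
```

```bash
cat > fin.py <<'E'
from plan import *
from ov import *
from bench import *
import sys
k=sys.argv[1]
p,R,s=state();print(s["time_s"],p,s["grip_width"],s["wrist_force"])
S=snapshot("side");np.savez(f"s{k}.npz",**S);T=snapshot("top");np.savez(f"t{k}.npz",**T)
g,RR=pose([.507,.162,.072],3,25);B=[(boxe(g,RR,[-.095,-.016,-.016],[.095,.016,.016]),(255,0,255))]
overlay(S,B,(160,230,200,300),4,"pics/_a.png");overlay(load("side1.npz"),B,(160,230,200,300),4,"pics/_b.png")
cv2.imwrite(f"pics/c{k}.png",np.hstack([cv2.imread("pics/_a.png"),cv2.imread("pics/_b.png")]))
cv2.imwrite(f"pics/T{k}.png",cv2.resize(T["color"][110:300,110:450],None,fx=2.3,fy=2.3,interpolation=cv2.INTER_CUBIC))
S0=load("side1.npz")["color"].astype(int);d=abs(S["color"].astype(int)-S0).sum(2)
print("side diff shaker region",d[175:215,215:290].mean())
E
python3 fin.py 28
```

```text
38.4333 [0.55618053 0.16422565 0.17263667] 1.0014828089758785 [-0.27683833  0.04046682  0.271234  ]
side diff shaker region 9.576
```

View pics/c28.png

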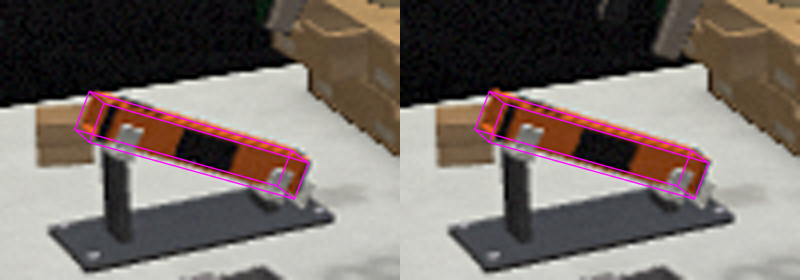

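View pics/T28.png

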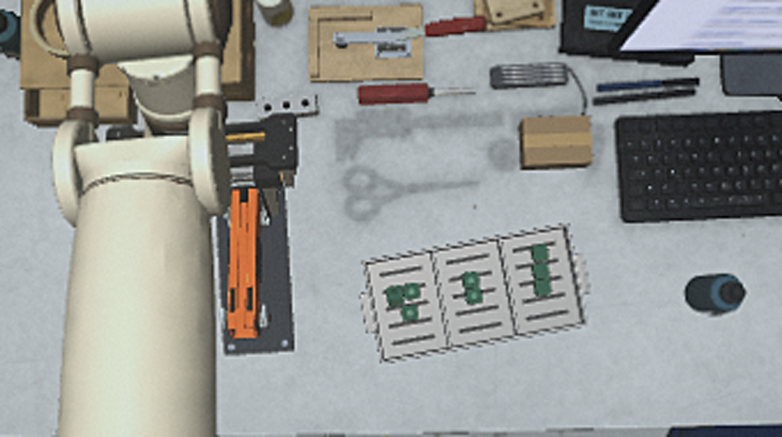

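The shaker is home and empty, with its slope and place the same as before. One last numeric check before handing in.

Run:
```python
from h import *
T=load("t28.npz");T0=load("top0.npz");S=load("s28.npz");S0=load("side1.npz");S00=load("side0.npz")
d=abs(T["color"].astype(int)-T0["color"]).sum(2);d2=abs(S["color"].astype(int)-S00["color"]).sum(2)
print("carton top",d[150:190,330:372].mean(),"bottle",d[220:256,400:440].mean(),"ref bench",d[265:290,300:400].mean(),"block side",abs(S["color"].astype(int)-S0["color"]).sum(2)[185:202,205:225].mean(),"bottle side",d2[260:322,305:335].mean())
W=cloud(T);hsv=cv2.cvtColor(T["color"],cv2.COLOR_BGR2HSV);m=(hsv[...,0]>55)&(hsv[...,0]<95)&(hsv[...,1]>90);b=np.zeros_like(m);b[195:275,255:380]=1
Rm=np.array([[np.cos(np.radians(9.1)),-np.sin(np.radians(9.1))],[np.sin(np.radians(9.1)),np.cos(np.radians(9.1))]])
q=W[m&b];l=(q[:,:2]-[.4643,-.118])@Rm
for lo,hi in((-.131,-.043),(-.043,.043),(.043,.131)):
    k=(l[:,1]>lo)&(l[:,1]<hi);print(k.sum(),"px x",l[k,0].min().round(3),l[k,0].max().round(3),"y",l[k,1].min().round(3),l[k,1].max().round(3),"zmax",np.percentile(q[k,2],95).round(3))
from bench import close_job
print(close_job())
```

```text
carton top 5.623214285714286 bottle 5.495138888888889 ref bench 5.1156 block side 7.826470588235294 bottle side 27.828494623655914
53 px x -0.016 0.044 y -0.096 -0.076 zmax 0.028
33 px x -0.011 0.026 y -0.006 0.013 zmax 0.028
43 px x -0.017 0.026 y 0.07 0.109 zmax 0.028
the job is handed in; nothing more can be done
None
```

I shook the eight stones out over the tray one at a time, laid the empty shaker back in its cradle with the mouth up, and handed the job in at about 38.5 s. No verdict is reported.

- **Stones:** the last top and side pictures show 3 in the left bay, 2 in the middle and 3 in the right. The highest stone surface measures about 28 mm above the bench, so they lie in a single layer. None are beside the tray, and none show in the shaker's slot.
- **Shaker:** it lies at the same slope and place as before, and the overlay matches the starting picture. It was set down within about 1 mm of where I gripped it. The gripper is open and clear of everything.
- **Carton, block and bottle:** the picture differences for the carton and the bottle from above, and for the block from the side, are at or close to noise level.
- **Check that disagreed:** the bottle in the side view differs more from the first picture (28 against about 5). The robot's arm stood close to that spot in the first picture and its shadow or outline may explain this, but I did not confirm it. The top view shows the bottle unmoved.

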